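# Pin a hinge in the sloping jig

## Robot

A 6-joint arm with a two-finger parallel gripper is mounted at the origin on the work surface. World frame = base frame: x ahead of the robot, y to its left, z up, the work surface at z = 0. Lengths are in m, angles in degrees, forces in N, time in s.
With the tool pointing down it reaches from about 0.375 to 0.9 m from the base axis. Payload 3.1 kg.
Tool frame: the origin (TCP) lies on the centre line of the jaws, within the pads' length; the fingertips stand 17 mm ahead of it and the grasp point (between the pads) lies 2 mm behind it; y points along the fingers, x is the direction in which the jaws open and shut, and the axes are right-handed (so a half turn about y gives the same grasp; the last joint's range is limited). The gripper opens to 87 mm and grips with 3 to 60 N. Pads are 19 mm wide; open, the fingers measure 117 mm over their backs; the gripper's body (75 mm by 190 mm) begins 51 mm behind the grasp point.
Start: joints at [-81.274, 30.224, 82.088, -0, 67.689, -10.227], TCP at [0.203, -0.591, 0.24] pointing down, gripper open.
Joint ranges: [-176.69, 176.69], [-43.24, 126.21], [12.49, 139.97], [-82, 262], [0, 151.66], [-163.58, 163.58]. Speed limits (degrees/s): [159.86, 159.86, 180, 180, 180, 180].

## Interface

Orientations are given as a 3x3 rotation matrix whose columns are the frame's x, y, z axes.
In Python, from rig import read_state, capture, camera_info, hand_in, trace, tip_of gives the robot as it stands.
- The arm moves only by the tool jog_arm, never from a script. Its argument "steps" is a list of rows, each an object with "fingers": the opening in per cent of the stroke, from 0 (shut) to 100 (fully open); "delta_pos": the shift along the world's x, y, z in mm, a list of three; "turn": the turn about the world's z in degrees. A call has 1 to 20 rows; each row is the pose to reach, as a shift and turn from the pose commanded when the call began; what a row does not reach only later rows make up. A row lasts 1/12 s, in which the tool goes at most 41.7 mm and 7.16 degrees, less where a joint would pass 70% of its speed; a pose out of reach is approached as far as the arm can. A call with a gripper value outside its range is refused whole. The fingers move at their own pace and stop on an object; the grip force is fixed at half the most. Time passes only in rows, so rows that repeat a pose let the fingers close. It gives the time, the measured TCP pose, the force and the opening at its end, in the units of the state.
- read_state(): the state, without advancing time (a new reading comes with each control period).
- capture(name): name is "side" or "top"; returns the picture (384x512x3 uint8, red, green, blue); there is no depth.
- camera_info(name): a dict with "fov_y" (degrees; the focal length in pixels is half the picture's height over the tangent of half this angle, whatever the lens; pixels are square), "cx", "cy" (the principal point, pixels), "view" (4x4, takes a point from world to camera coordinates). Camera axes: x right, y down, z forward; pixel columns grow to the right and rows downward; lengths in m; the calibration is good to about 2 mm. A picture is of the moment at which its call begins. camera_info takes no time and is no camera call.
- hand_in(): hands the job in, once; it reports no verdict.
Trained networks look in the newest picture that a camera, given by its name, has taken for a name from the list of things; names that differ only in an ending like _2 or _b are one class to them, and where a whole thing is asked for, a point or a joint stands for the part that bears it (a point fixed in the world has none). Each returns a list of dicts, best first, with "confidence" (0 to 1); they miss things now and then, are a little off and sometimes report something else, mostly with a low value. They report only what shows in the picture. A call takes as long as a camera call. They do not tell look-alikes from the thing itself.
- trace(target, camera): "mask" (384x512 bool, what is visible of it).
- tip_of(target, camera): "position" ([x, y, z] in m, in world coordinates, good to about 4 mm: a listed point, or the origin of a listed thing).
The state is a dict: "time_s": time; "joint_positions": joint angles; "qvel": joint speeds; "tau": joint torques, N m; "position": TCP position; "tcp_rot": TCP orientation; "force": force on the tool from outside, world axes, zero at the start; "moment": the same for the moment, N m; "opening": opening from 0.0 (shut) to 1.0 (fully open).
Only numpy, scipy, OpenCV 4.12 (cv2) and the standard library are available. Lean on these libraries where they do the work, as an engineer would, in place of code of your own. Each camera call takes 0.05 s, during which the arm holds its last target.

## Task

Slide the loose middle leaf of the hinge (the one with the black post) fully home so that the three knuckles line up, then take the red-headed hinge pin from the wooden rack and thread it down the leaning hinge through all three knuckles until its brass collar sits on the top knuckle. Guide the pin all the way down by hand rather than letting it drop, let go of it, and leave the other tools and things on the bench where they are.

Things in the scene. Friction and masses are not known exactly. Their poses are not given: they have to be found in the camera images.
- hinge: Fixed part of a steel hinge in the jig. Origin: centre of the top knuckle's upper face (the mouth), 135 mm above the bench. z: up along the bore, leaning 25 deg from vertical towards the robot; the pin goes in along -z. y: level, the way the leaf slides out. x: away from the green board (board face 27 mm from the axis, at -x). Knuckles: tubes 38 mm outside, 22 mm long, bore 17 mm.
- hinge_foot (a point): Centre of the bottom knuckle's lower face, 82 mm along -z from the mouth, axes as for the hinge. Knuckles span z = 0 to -22 mm (top), -30 to -52 (middle, on the sliding leaf), -60 to -82 (bottom) of the hinge. Open below, with room for the pin to stick out.
- jig: Green jig bolted to the bench that carries the hinge: base 190 x 150 x 12 mm and a sloping board. Place and yaw (within 0.3 rad) vary; it may swap sides with the rack. Origin: centre of its underside.
- leaf (a joint): Slide of the middle leaf along the hinge's y, in m: 0 = home against its stop, middle knuckle in line with the others; up to 0.045 = drawn out. Starts 0.02 to 0.04 out, has about 2.5 N of friction and stays where it is left. Home is towards the hinge's -y.
- leaf_post (a point): Black upright post (always vertical, 18 mm diameter, 75 mm tall) near the outer end of the sliding leaf. The point is on its axis, 25 mm below its top, about 138 mm above the bench. With the leaf home it stands 80 mm along +y of the hinge axis. Axes as for the hinge.
- pin_grip (a point): Centre of the red square head (24 x 24 mm, 45 mm long, flats facing the pin's x and y) of the steel hinge pin, 160 mm long, about 0.25 kg. z: from tip to head. Starts upright, tip down, in a rack hole with 1.5 mm play all round and 70 mm deep; the point is about 147 mm above the bench, 27.5 mm above the underside of the brass collar (30 mm wide, 5 mm thick), 22.5 mm below the top.
- pin_tip (a point): Tip of the hinge pin, on its axis, 137.5 mm from the centre of the red head; axes as for the pin. The shank is round, 14 mm in diameter, 110 mm from tip to collar; its last 16 mm taper to 5 mm.
- rack: Pale wooden rack, fixed, 60 x 200 x 80 mm (x, y, z), place and yaw vary (yaw within 0.3 rad). Origin: centre of its underside. Three round holes 17 mm wide and 70 mm deep at y = -70, 0 and 70 mm; which tool stands in which varies. Rack and jig may swap sides.
- punch: Steel punch with a round blue head, 150 mm long, upright in the rack; top about 160 mm above the bench. Origin at its tip. Leave it.
- scriber: Steel scriber with a dark wooden handle, 152 mm long, upright in the rack; top about 162 mm above the bench. Origin at its tip. Leave it.
- slug: Loose dark steel disc, 48 mm across, 30 mm high, standing between rack and jig. Leave it.
- brush: Brush lying on the bench near the robot. Leave it.
- hammer: Hammer lying on the right of the bench. Leave it.
- screwdriver: Screwdriver lying on the left of the bench. Leave it.
- can: Closed yellow can, 66 mm across, 110 mm high, on the left. Leave it.
- pin: The hinge pin as a whole; origin at its tip, z towards the head. See its head's entry.
Mind the look-alikes: they are no part of the job. What is shaped like the pin but turquoise is not meant.

How it is judged:
By the outcome, as a careful person would: the job done as asked, in the order asked, and still so for the second after the job is handed in, with the robot touching nothing.
It also fails if it takes over 61 s, if anything falls off the work surface, if the arm or the gripper's body presses on something with over 40 N, if the wrist force passes 120 N, or if a joint passes its speed limit or range.

## Working session

There is one attempt and no reset: what is moved stays moved. The work goes in short steps, Python scripts to look and compute and a tool call to move; the robot and the scene stay as the last step left them, time stands still between calls to the robot, and variables do not carry over. Pictures are saved under pics/ and viewed, and the job is handed in when it is done.

Besides the shell and the picture viewer there is one more tool, called after "Emit:" by a JSON object that holds its "method" and its "body". jog_arm: Moves the arm, as the interface text tells. Its arguments: {"type":"object","properties":{"steps":{"type":"array","items":{"type":"object","properties":{"fingers":{"type":"number"},"delta_pos":{"type":"array","items":{"type":"number"}},"turn":{"type":"number"}}}}},"required":["steps"]}

```bash
mkdir -p pics; ls
cat > h.py <<'E'
import numpy as np,cv2
from rig import *
def cam(n):
    c=camera_info(n);f=192/np.tan(np.radians(c['fov_y']/2));return f,c['cx'],c['cy'],np.array(c['view'])
def proj(n,p):
    f,cx,cy,V=cam(n);q=V[:3,:3]@np.array(p)+V[:3,3];return np.array([cx+f*q[0]/q[2],cy+f*q[1]/q[2]])
def ray(n,u,v):
    f,cx,cy,V=cam(n);R=V[:3,:3];o=-R.T@V[:3,3];d=R.T@np.array([(u-cx)/f,(v-cy)/f,1]);return o,d/np.linalg.norm(d)
def onz(n,u,v,z):
    o,d=ray(n,u,v);return o+d*(z-o[2])/d[2]
def save(im,name,crop=None,s=1):
    if crop: im=im[crop[1]:crop[3],crop[0]:crop[2]]
    im=cv2.resize(im,None,fx=s,fy=s,interpolation=cv2.INTER_CUBIC)
    cv2.imwrite('pics/'+name,im[...,::-1])
E
python3 - <<'E'
from h import *
for n in('side','top'):
    im=capture(n);save(im,n+'0.png',s=1.5);np.save(n+'0.npy',im)
    o,d=ray(n,256,192);print(n,o,d,camera_info(n))
    for t in('pin_grip','hinge','leaf_post','hinge_foot','pin_tip','jig','rack','slug'):
        print(t,[(np.round(r['position'],3),round(r['confidence'],2)) for r in tip_of(t,n)])
print(read_state())
E
```

```text
pics
side [-0.09007392  1.08144804  0.78312143] [ 0.44056422 -0.77012654 -0.46131147] {'fov_y': 44.38041073603929, 'cx': 252.50504931947344, 'cy': 194.0443694519965, 'view': array([[-0.86698765, -0.49817476, -0.01242259,  0.47038555],
       [-0.22219218,  0.40876042, -0.88518108,  0.2311374 ],
       [ 0.44605274, -0.76468087, -0.46508077,  1.23135506],
       [ 0.        ,  0.        ,  0.        ,  1.        ]])}
pin_grip [(array([0.706, 0.131, 0.139]), 0.84), (array([0.712, 0.205, 0.136]), 0.66), (array([0.7  , 0.024, 0.134]), 0.64), (array([0.615, 0.146, 0.144]), 0.59), (array([0.525, 0.153, 0.134]), 0.56)]
hinge [(array([ 0.606, -0.2  ,  0.134]), 0.46)]
leaf_post [(array([ 0.573, -0.091,  0.138]), 0.59)]
hinge_foot [(array([ 0.638, -0.192,  0.062]), 0.61)]
pin_tip [(array([ 0.714,  0.203, -0.002]), 0.87), (array([0.525, 0.156, 0.001]), 0.86), (array([0.707, 0.129, 0.001]), 0.62)]
jig [(array([ 0.623, -0.195,  0.001]), 0.91), (array([0.615, 0.143, 0.144]), 0.22)]
rack [(array([0.614, 0.215, 0.004]), 0.64)]
slug [(array([0.609, 0.037, 0.001]), 0.41)]
top [0.36645543 0.01775887 1.
[... 1328 characters left out ...]
  8.20867178e+01, -1.21268940e-03,
        6.76887076e+01, -1.02257100e+01]), 'qvel': array([-0.0341352 ,  0.03574572, -0.08548654, -0.01956085, -0.09263797,
       -0.01813552]), 'tau': array([ 1.01330572e-04, -4.39997685e+01, -1.76990819e+01,  6.34655706e-02,
        5.03307441e-02, -1.55076879e-06]), 'position': array([ 0.20301966, -0.59109553,  0.23956942]), 'tcp_rot': array([[ 3.24779745e-01, -1.26855663e-05,  9.45789679e-01],
       [-9.45789678e-01, -4.64183064e-05,  3.24779744e-01],
       [ 3.97819401e-05, -9.99999999e-01, -2.70736034e-05]]), 'force': array([0.30969031, 0.25412181, 0.39657336]), 'moment': array([-0.0240881 ,  0.04476644,  0.02323092]), 'opening': 1.0012880660577095}
```

View pics/side0.png

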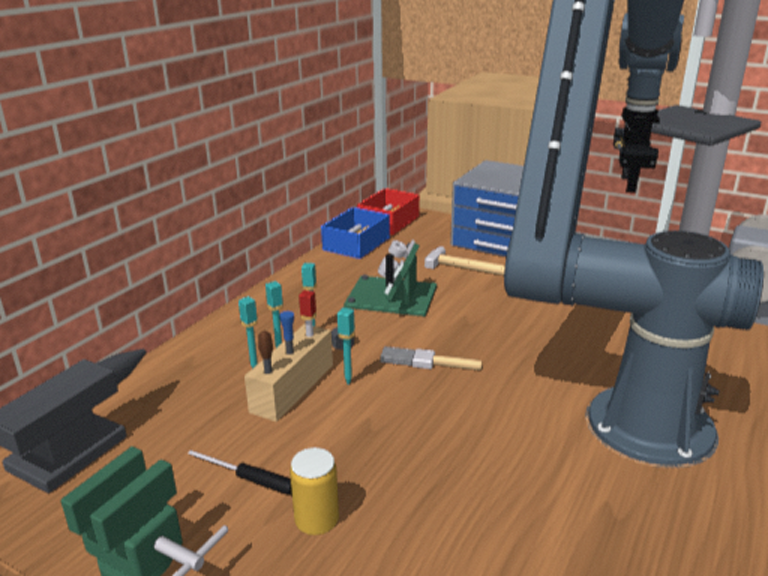

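View pics/top0.png

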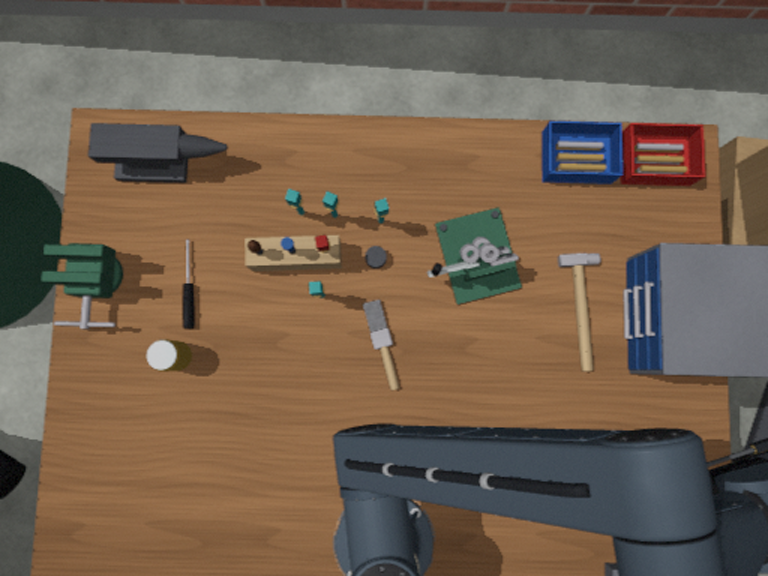

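Run:
```python
from h import *
im=np.load('side0.npy');save(im,'side0_rack.png',(110,130,310,330),3)
save(im,'side0_hinge.png',(270,80,430,230),4)
im=np.load('top0.npy')
save(im,'top0_rack.png',(130,60,270,210),4)
save(im,'top0_hinge.png',(270,60,400,200),4)
```

```text
(no output)
```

View pics/side0_rack.png

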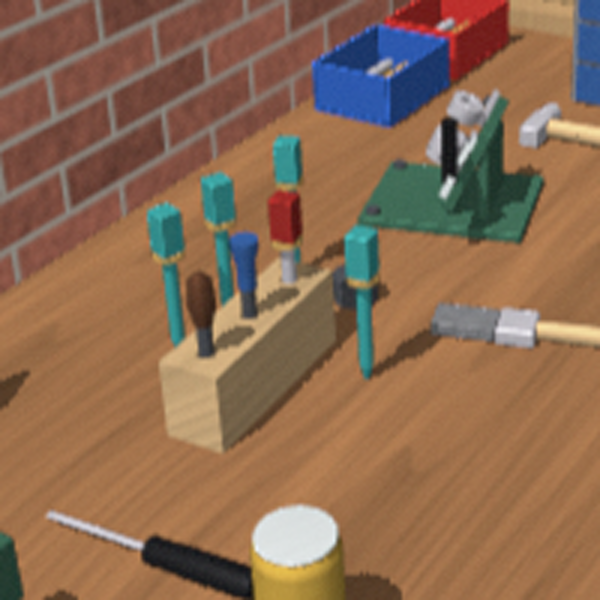

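View pics/side0_hinge.png

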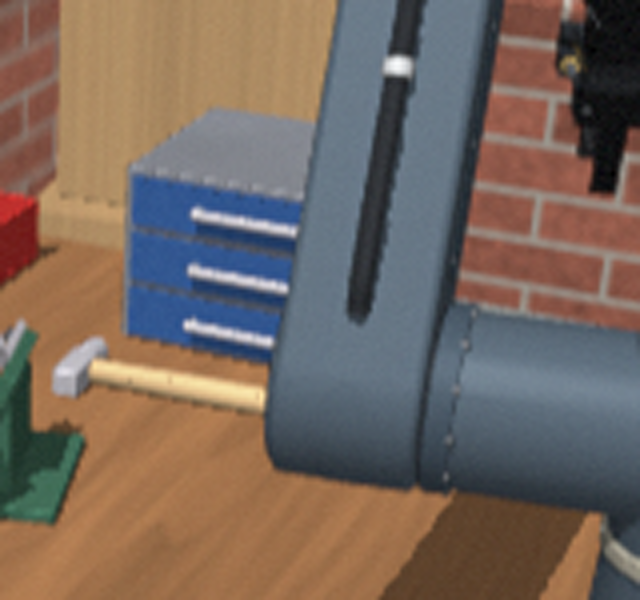

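View pics/top0_hinge.png

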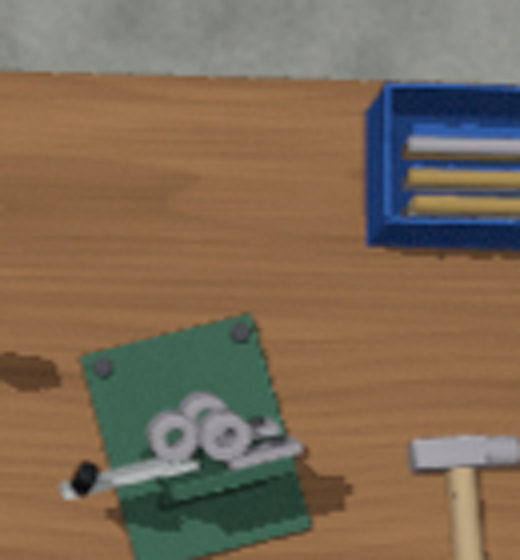

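View pics/top0_rack.png

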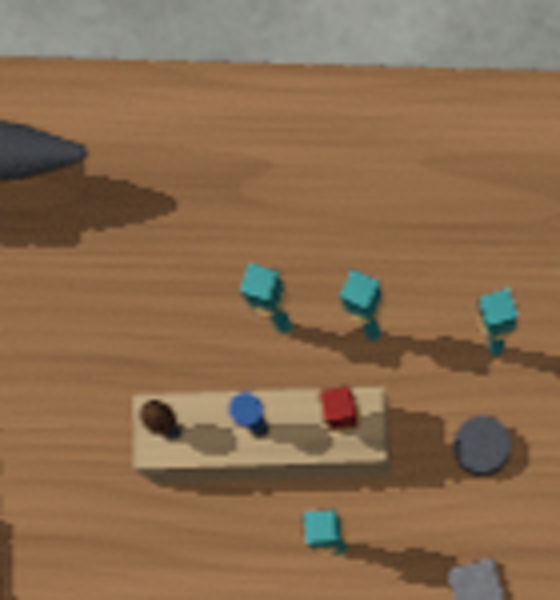

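Run:
```python
from h import *
im=np.load('side0.npy');a=im[150:215,220:300]
b=np.load('top0.npy')[135:205,280:355]
save(a,'sh.png',s=8);save(b,'th.png',s=8)
R=lambda y:np.array([[np.cos(y),-np.sin(y),0],[np.sin(y),np.cos(y),0],[0,0,1]])
# model overlay
m=np.array([.6045,-.202,.135])
for yaw in (0.27,):
    c,s=np.cos(np.radians(25)),np.sin(np.radians(25))
    H=R(yaw)@np.array([[c,0,-s],[0,1,0],[s,0,c]])
    for n,o,im in(('side',(220,150),a),('top',(280,135),b)):
        g=cv2.resize(im,None,fx=8,fy=8,interpolation=cv2.INTER_CUBIC)
        for z,dy in((0,0),(-.022,0),(-.030,.033),(-.052,.033),(-.06,0),(-.082,0)):
            for r in(.019,.0085):
                t=np.linspace(0,6.3,40)
                P=[(proj(n,m+H@np.array([r*np.cos(q),r*np.sin(q)+dy,z]))-o+.5)*8 for q in t]
                cv2.polylines(g,[np.int32(P)],True,(255,0,0) if z>-.03 else (255,255,0) if z>-.055 else (0,0,255),1)
        save(g,n+'_ov.png')
```

```text
(no output)
```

View pics/sh.png

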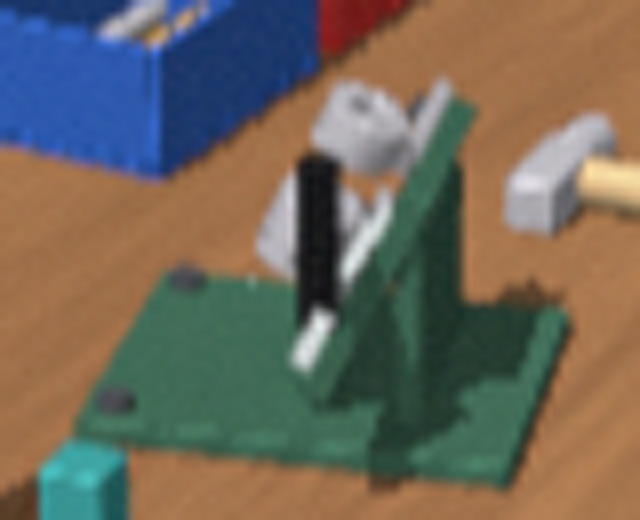

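View pics/side_ov.png

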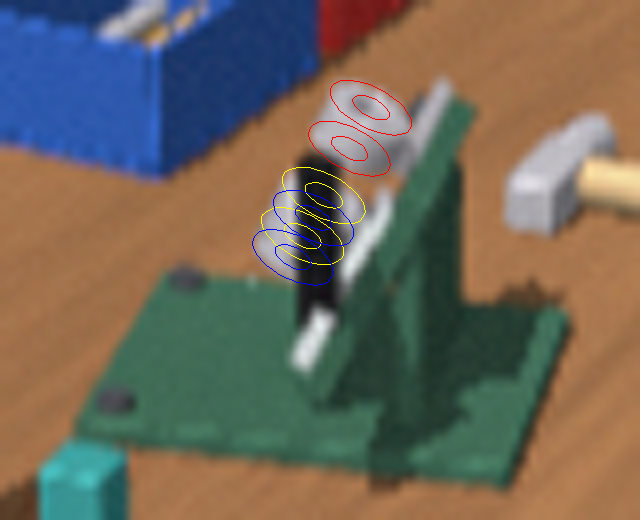

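View pics/top_ov.png

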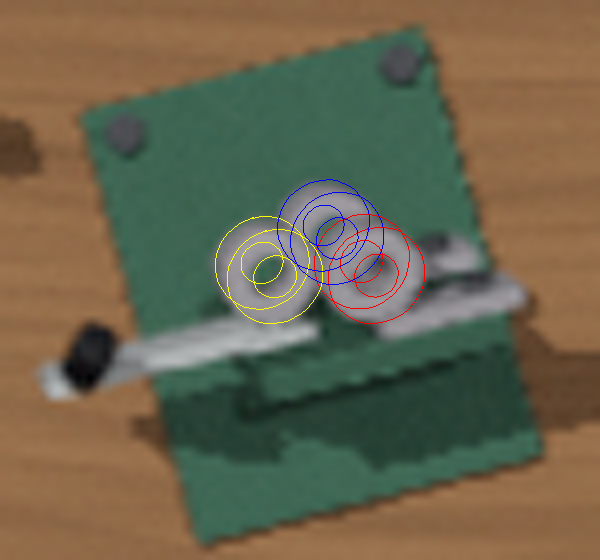

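View pics/th.png

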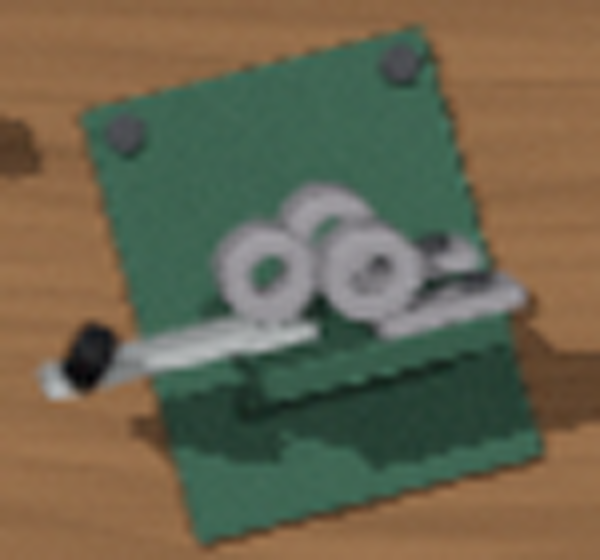

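Run:
```python
from h import *
from scipy.optimize import minimize
C=[(80,115),(425,25),(543,455),(200,547)]
P=[onz('top',280+u/8-.5,135+v/8-.5,.012) for u,v in C]
P=np.array(P);print(P.round(4), 'ctr',P.mean(0))
e=P[0]-P[1];print('yaw y-edge',np.arctan2(-e[0],e[1]));e=P[3]-P[2];print(np.arctan2(-e[0],e[1]))
e=P[0]-P[3];print(np.arctan2(e[1],e[0]),np.linalg.norm(e));e=P[1]-P[2];print(np.arctan2(e[1],e[0]))
c,s=np.cos(np.radians(25)),np.sin(np.radians(25))
def Hm(yaw):
    return np.array([[np.cos(yaw),-np.sin(yaw),0],[np.sin(yaw),np.cos(yaw),0],[0,0,1]])@np.array([[c,0,-s],[0,1,0],[s,0,c]])
H=Hm(.265)
im=np.load('top0.npy').astype(np.float32)
hsv=cv2.cvtColor(np.load('top0.npy'),cv2.COLOR_RGB2HSV).astype(np.float32)
f=cv2.GaussianBlur(hsv[...,2]-hsv[...,1]*1.0,(0,0),.6)
def samp(n,p):
    q=np.array([proj(n,x) for x in p]).astype(np.float32)
    return cv2.remap(f,q[:,0].reshape(1,-1),q[:,1].reshape(1,-1),cv2.INTER_LINEAR)[0]
t=np.linspace(0,2*np.pi,48)
def cost(p,n='top',z=0):
    m=np.array([p[0],p[1],.135])
    ring=lambda r:np.array([m+H@np.array([r*np.cos(q),r*np.sin(q),0]) for q in t])
    return -(samp(n,ring(.0135)).mean()*2-samp(n,ring(.005)).mean()-samp(n,ring(.0225)).mean())
for x0 in((.605,-.202),(.608,-.2)):
    r=minimize(cost,x0,method='Nelder-Mead',options=dict(initial_simplex=[x0,(x0[0]+.003,x0[1]),(x0[0],x0[1]+.003)]));print(r.x,r.fun)
# post from top image/side and rack
for n in('top','side'):
  for k in('leaf_post','rack','pin_grip'):
    r=trace(k,n)
    for q in r[:5]:
        ys,xs=np.nonzero(q['mask']);print(n,k,round(q['confidence'],2),xs.mean().round(1),ys.mean().round(1),xs.min(),xs.max(),ys.min(),ys.max())
```

```text
[[ 0.692  -0.097   0.012 ]
 [ 0.7347 -0.2423  0.012 ]
 [ 0.5527 -0.2921  0.012 ]
 [ 0.5105 -0.1497  0.012 ]] ctr [ 0.62245128 -0.19529377  0.012     ]
yaw y-edge 0.2855521052107991
0.2880498413563009
0.2823350983730478 0.18901397871170855
0.2669781318934568Traceback (most recent call last):
  File "<stdin>", line 24, in <module>
    res = _minimize_neldermead(fun, x0, args, callback, bounds=bounds,
                               **options)
    fxcc = func(xcc)
    fx = function(np.copy(x), *(wrapper_args + args))
  File "<stdin>", line 22, in cost
  File "<stdin>", line 16, in samp
  File "h.py", line 6, in proj
    f,cx,cy,V=cam(n);q=V[:3,:3]@np.array(p)+V[:3,3];return np.array([cx+f*q[0]/q[2],cy+f*q[1]/q[2]])
              ~~~^^^
  File "h.py", line 4, in cam
    c=camera_info(n);f=192/np.tan(np.radians(c['fov_y']/2));return f,c['cx'],c['cy'],np.array(c['view'])
ValueError: time passes only in moves, steps and waits
```

```bash
sed -i 's/^def cam(n):/import functools\n@functools.lru_cache\ndef cam(n):/' h.py
cat >> h.py <<'E'
c25,s25=np.cos(np.radians(25)),np.sin(np.radians(25))
def Hm(yaw):
    return np.array([[np.cos(yaw),-np.sin(yaw),0],[np.sin(yaw),np.cos(yaw),0],[0,0,1]])@np.array([[c25,0,-s25],[0,1,0],[s25,0,c25]])
E
python3 - <<'E'
from h import *
from scipy.optimize import minimize
H=Hm(.28)
t=np.linspace(0,2*np.pi,48)
for n in('top','side'):
  hsv=cv2.cvtColor(np.load(n+'0.npy'),cv2.COLOR_RGB2HSV).astype(np.float32)
  f=cv2.GaussianBlur(hsv[...,2]-hsv[...,1]*1.0,(0,0),.6)
  def samp(p):
    q=np.array([proj(n,x) for x in p]).astype(np.float32)
    return cv2.remap(f,q[:,0].reshape(1,-1),q[:,1].reshape(1,-1),cv2.INTER_LINEAR)[0]
  def cost(p):
    m=np.array([p[0],p[1],.135])
    ring=lambda r:np.array([m+H@np.array([r*np.cos(q),r*np.sin(q),0]) for q in t])
    return -(samp(ring(.0135)).mean()*2-samp(ring(.004)).mean()-samp(ring(.0225)).mean()*(n=='top'))
  for x0 in((.605,-.202),(.608,-.2)):
    r=minimize(cost,x0,method='Nelder-Mead',options=dict(initial_simplex=[x0,(x0[0]+.003,x0[1]),(x0[0],x0[1]+.003)]));print(n,r.x,r.fun)
for n in('top','side'):
  for k in('leaf_post','rack','pin_grip'):
    r=trace(k,n)
    for q in r[:5]:
        ys,xs=np.nonzero(q['mask']);print(n,k,round(q['confidence'],2),xs.mean().round(1),ys.mean().round(1),xs.min(),xs.max(),ys.min(),ys.max(),len(xs))
        if k=='rack' and n=='top' and len(xs)>300:
            b=cv2.minAreaRect(np.c_[xs,ys].astype(np.float32));print(b)
# red head
for n in('top','side'):
  im=np.load(n+'0.npy').astype(int)
  m=(im[...,0]>110)&(im[...,1]<50)&(im[...,2]<60);m[:130]=0;m[260:]=0;m[:,:180]=0;m[:,240:]=0
  ys,xs=np.nonzero(m);print(n,xs.mean(),ys.mean(),len(xs),xs.min(),xs.max(),ys.min(),ys.max(), proj(n,(.616,.146,.147)),proj(n,(.616,.146,.17)))
E
```

```text
top [ 0.60522183 -0.20043889] -112.02831268310547
top [ 0.60523686 -0.20048034] -112.0462646484375
side [ 0.60443413 -0.19744843] -177.56993103027344
side [ 0.60454163 -0.19742417] -177.57125854492188
top leaf_post 0.5 304.6 174.1 286 317 163 183 242
top leaf_post 0.25 111.8 236.9 97 127 226 247 550
top pin_grip 0.62 214.1 162.2 210 218 157 167 80
top pin_grip 0.61 210.6 192.8 206 215 188 198 92
top pin_grip 0.56 195.6 133.1 190 200 127 140 97
top pin_grip 0.52 253.4 140.5 250 257 134 147 83
side leaf_post 0.48 259.3 179.8 254 264 170 193 176
side rack 0.72 192.2 249.5 164 221 219 280 2029
side rack 0.52 266.2 166.5 259 274 161 172 139
side pin_grip 0.72 230.5 225.5 225 235 206 255 329
side pin_grip 0.67 209.4 327.9 194 225 299 356 1560
side pin_grip 0.66 183.1 205.9 177 188 188 231 321
side pin_grip 0.64 205.0 206.8 199 210 194 224 260
side pin_grip 0.62 308.6 175.4 284 336 165 183 371
top 214.14893617021278 160.48936170212767 47 211 217 157 164 [212.98096464 161.61233505] [212.28582574 160.15725192]
side 203.5566037735849 201.60377358490567 106 200 209 194 210 [203.43649327 202.5009844 ] [202.93522924 195.28438241]
```

Run:
```python
from h import *
save(np.load('top0.npy')[148:184,158:232],'tr.png',s=10)
save(np.load('side0.npy')[180:250,165:235],'sr.png',s=8)
```

```text
(no output)
```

View pics/tr.png

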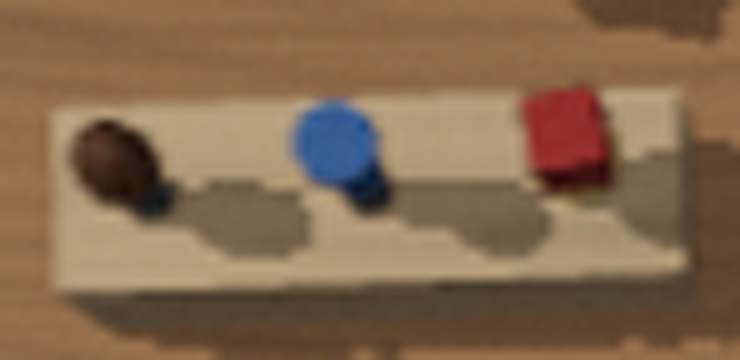

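View pics/sr.png

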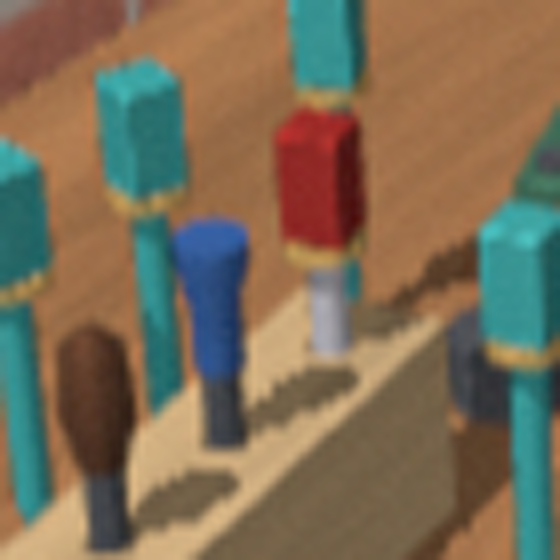

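Emit:
{"method": "jog_arm", "body": {"steps": [{"delta_pos": [20, 30, 0], "turn": -1, "fingers": 0}, {"delta_pos": [50, 75, 0], "turn": -2, "fingers": 0}, {"delta_pos": [80, 119, 0], "turn": -3, "fingers": 0}, {"delta_pos": [105, 156, 0], "turn": -3, "fingers": 0}, {"delta_pos": [130, 194, 0], "turn": -3, "fingers": 0}, {"delta_pos": [155, 231, 0], "turn": -3, "fingers": 0}, {"delta_pos": [180, 268, 0], "turn": -3, "fingers": 0}, {"delta_pos": [205, 305, 0], "turn": -3, "fingers": 0}, {"delta_pos": [230, 342, 0], "turn": -3, "fingers": 0}, {"delta_pos": [255, 380, 0], "turn": -3, "fingers": 0}, {"delta_pos": [280, 417, 0], "turn": -3, "fingers": 0}, {"delta_pos": [305, 454, 0], "turn": -3, "fingers": 0}, {"delta_pos": [330, 491, 0], "turn": -3, "fingers": 0}, {"delta_pos": [345, 514, 0], "turn": -3, "fingers": 0}, {"delta_pos": [355, 528, 0], "turn": -3, "fingers": 0}, {"delta_pos": [359, 535, 0], "turn": -3, "fingers": 0}, {"delta_pos": [360, 537, -20], "turn": -3, "fingers": 0}, {"delta_pos": [360, 537, -50], "turn": -3, "fingers": 0}, {"delta_pos": [360, 537, -80], "turn": -3, "fingers": 0}, {"delta_pos": [360, 537, -95], "turn": -3, "fingers": 0}]}}

```text
time_s: 2.87
position: [0.5614, -0.0531, 0.1417]
tcp_rot: [[0.276, -0.004, 0.961], [-0.961, 0.001, 0.276], [-0.002, -1.0, -0.004]]
force: [-0.5, 0.1, -0.9]
opening: 0.005
```

Run:
```python
from h import *
for n in('side','top'):
    im=capture(n);np.save(n+'1.npy',im)
save(np.load('side1.npy')[110:260,180:330],'s1.png',s=4)
save(np.load('top1.npy')[100:230,220:370],'t1.png',s=4)
```

```text
(no output)
```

View pics/s1.png

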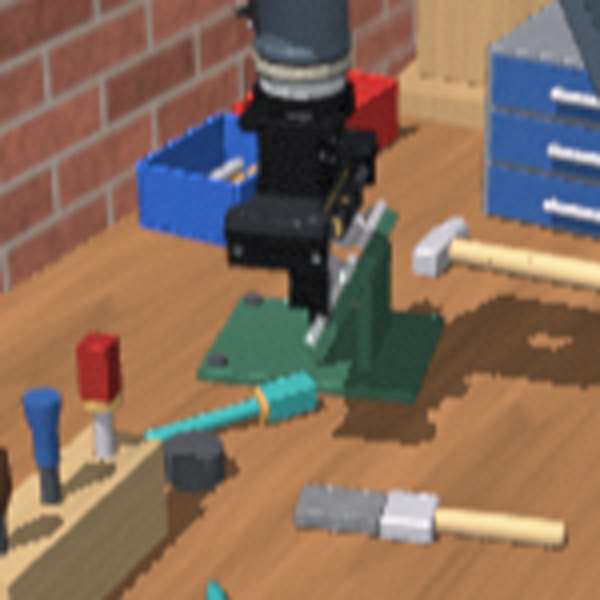

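View pics/t1.png

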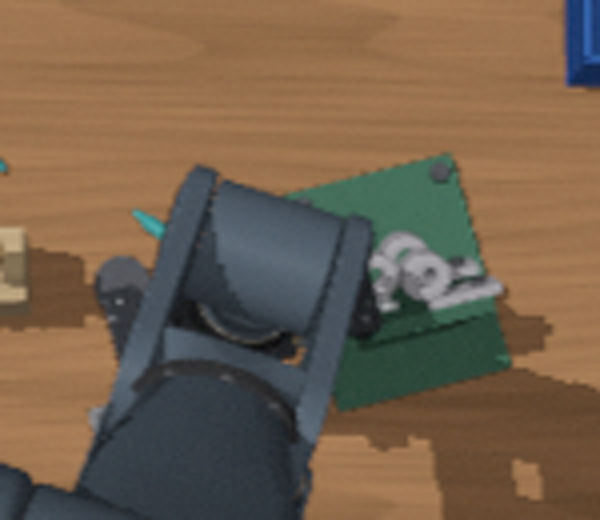

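Run:
```python
from h import *
save(np.load('side1.npy'),'s1f.png',s=1.5)
save(np.load('top1.npy'),'t1f.png',s=1.5)
```

```text
(no output)
```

View pics/s1f.png

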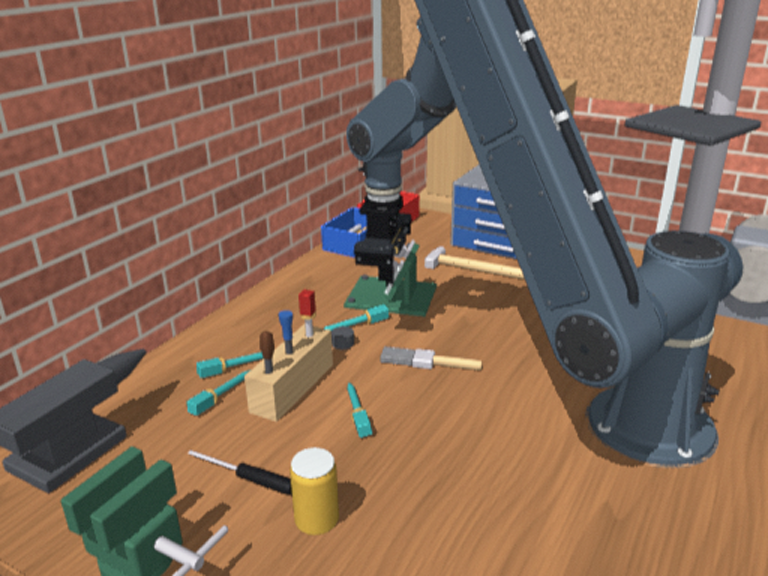

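View pics/t1f.png

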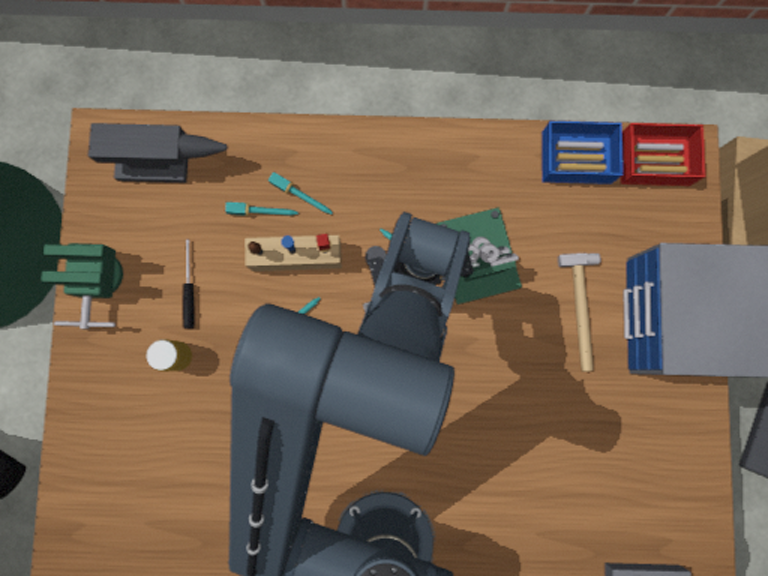

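Emit:
{"method": "jog_arm", "body": {"steps": [{"delta_pos": [0.7, -2.4, 0], "fingers": 0}, {"delta_pos": [1.4, -4.8, 0], "fingers": 0}, {"delta_pos": [2.1, -7.2, 0], "fingers": 0}, {"delta_pos": [2.8, -9.6, 0], "fingers": 0}, {"delta_pos": [3.4, -12, 0], "fingers": 0}, {"delta_pos": [4.1, -14.4, 0], "fingers": 0}, {"delta_pos": [4.8, -16.8, 0], "fingers": 0}, {"delta_pos": [5.5, -19.2, 0], "fingers": 0}, {"delta_pos": [6.2, -21.6, 0], "fingers": 0}, {"delta_pos": [6.9, -24, 0], "fingers": 0}, {"delta_pos": [7.6, -26.4, 0], "fingers": 0}, {"delta_pos": [8.3, -28.8, 0], "fingers": 0}, {"delta_pos": [9, -31.2, 0], "fingers": 0}, {"delta_pos": [9.6, -33.6, 0], "fingers": 0}, {"delta_pos": [10.3, -36, 0], "fingers": 0}, {"delta_pos": [10.3, -36, 0], "fingers": 0}]}}

```text
$.steps[0]: bad value
```

Emit:
{"method": "jog_arm", "body": {"steps": [{"delta_pos": [0.7, -2.4, 0], "turn": 0, "fingers": 0}, {"delta_pos": [1.4, -4.8, 0], "turn": 0, "fingers": 0}, {"delta_pos": [2.1, -7.2, 0], "turn": 0, "fingers": 0}, {"delta_pos": [2.8, -9.6, 0], "turn": 0, "fingers": 0}, {"delta_pos": [3.4, -12, 0], "turn": 0, "fingers": 0}, {"delta_pos": [4.1, -14.4, 0], "turn": 0, "fingers": 0}, {"delta_pos": [4.8, -16.8, 0], "turn": 0, "fingers": 0}, {"delta_pos": [5.5, -19.2, 0], "turn": 0, "fingers": 0}, {"delta_pos": [6.2, -21.6, 0], "turn": 0, "fingers": 0}, {"delta_pos": [6.9, -24, 0], "turn": 0, "fingers": 0}, {"delta_pos": [7.6, -26.4, 0], "turn": 0, "fingers": 0}, {"delta_pos": [8.3, -28.8, 0], "turn": 0, "fingers": 0}, {"delta_pos": [9, -31.2, 0], "turn": 0, "fingers": 0}, {"delta_pos": [9.6, -33.6, 0], "turn": 0, "fingers": 0}, {"delta_pos": [10.3, -36, 0], "turn": 0, "fingers": 0}, {"delta_pos": [10.3, -36, 0], "turn": 0, "fingers": 0}]}}

```text
time_s: 4.3
position: [0.5736, -0.0908, 0.1446]
tcp_rot: [[0.275, 0.0, 0.962], [-0.962, -0.001, 0.275], [0.001, -1.0, 0.0]]
force: [0.3, 1.8, 1.5]
opening: 0.004
```

Emit:
{"method": "jog_arm", "body": {"steps": [{"delta_pos": [0.4, -1.4, 0], "turn": 0, "fingers": 0}, {"delta_pos": [0.8, -2.9, 0], "turn": 0, "fingers": 0}, {"delta_pos": [1.1, -3.8, 0], "turn": 0, "fingers": 0}, {"delta_pos": [1.4, -4.8, 0], "turn": 0, "fingers": 0}, {"delta_pos": [1.6, -5.8, 0], "turn": 0, "fingers": 0}, {"delta_pos": [1.6, -5.8, 0], "turn": 0, "fingers": 0}]}}

```text
time_s: 4.8
position: [0.575, -0.0961, 0.1445]
tcp_rot: [[0.275, 0.0, 0.961], [-0.961, -0.0, 0.275], [0.0, -1.0, 0.0]]
force: [0.0, 1.9, 1.9]
opening: 0.004
```

Emit:
{"method": "jog_arm", "body": {"steps": [{"delta_pos": [0.3, -1, 0], "turn": 0, "fingers": 0}, {"delta_pos": [0.6, -2, 0], "turn": 0, "fingers": 0}, {"delta_pos": [0.8, -2.9, 0], "turn": 0, "fingers": 0}, {"delta_pos": [0.8, -2.9, 0], "turn": 0, "fingers": 0}]}}

```text
time_s: 5.13
position: [0.5758, -0.099, 0.1445]
tcp_rot: [[0.275, 0.0, 0.962], [-0.962, -0.0, 0.275], [0.0, -1.0, 0.0]]
force: [-0.0, 2.6, 2.7]
opening: 0.008
```

Emit:
{"method": "jog_arm", "body": {"steps": [{"delta_pos": [0.3, -1, 0], "turn": 0, "fingers": 0}, {"delta_pos": [0.6, -2, 0], "turn": 0, "fingers": 0}, {"delta_pos": [0.6, -2, 0], "turn": 0, "fingers": 0}]}}

```text
time_s: 5.38
position: [0.5764, -0.101, 0.1445]
tcp_rot: [[0.275, 0.0, 0.962], [-0.962, -0.0, 0.275], [0.0, -1.0, 0.0]]
force: [-0.2, 2.3, 1.0]
opening: 0.005
```

Emit:
{"method": "jog_arm", "body": {"steps": [{"delta_pos": [0.3, -1, 0], "turn": 0, "fingers": 0}, {"delta_pos": [0.6, -2, 0], "turn": 0, "fingers": 0}, {"delta_pos": [0.6, -2, 0], "turn": 0, "fingers": 0}]}}

```text
time_s: 5.63
position: [0.577, -0.103, 0.1446]
tcp_rot: [[0.275, 0.0, 0.962], [-0.962, -0.0, 0.275], [0.0, -1.0, 0.0]]
force: [0.3, 1.3, 0.7]
opening: 0.006
```

Run:
```python
from h import *
im=capture('top');save(im[140:200,280:355],'t2.png',s=8)
im=capture('side');save(im[140:215,220:300],'s2.png',s=8)
```

```text
(no output)
```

View pics/t2.png

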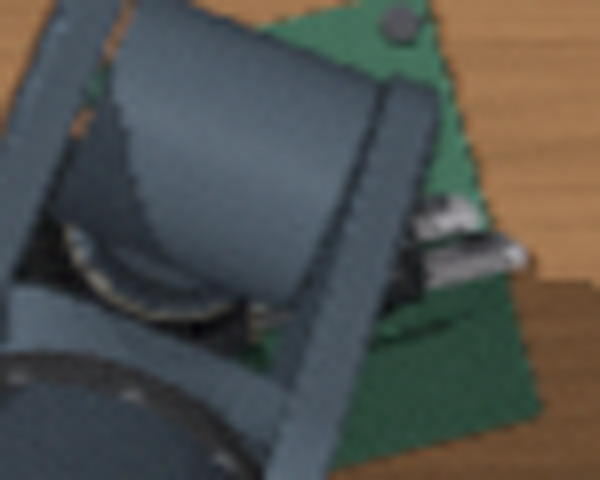

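View pics/s2.png

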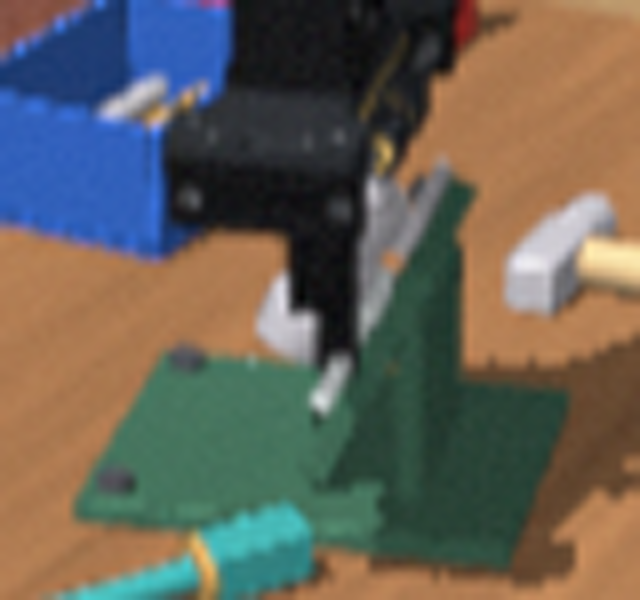

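Emit:
{"method": "jog_arm", "body": {"steps": [{"delta_pos": [0.3, -1, 0], "turn": 0, "fingers": 0}, {"delta_pos": [0.6, -2, 0], "turn": 0, "fingers": 0}, {"delta_pos": [0.6, -2, 0], "turn": 0, "fingers": 0}]}}

```text
time_s: 5.98
position: [0.577, -0.1033, 0.1445]
tcp_rot: [[0.274, -0.001, 0.962], [-0.962, 0.003, 0.274], [-0.003, -1.0, -0.0]]
force: [0.2, 7.2, 2.6]
opening: -0.001
```

Emit:
{"method": "jog_arm", "body": {"steps": [{"delta_pos": [0.3, -1, 0], "turn": 0, "fingers": 0}, {"delta_pos": [0.6, -2, 0], "turn": 0, "fingers": 0}, {"delta_pos": [0.6, -2, 0], "turn": 0, "fingers": 0}]}}

```text
time_s: 6.23
position: [0.577, -0.1034, 0.1445]
tcp_rot: [[0.274, -0.003, 0.962], [-0.962, 0.006, 0.274], [-0.007, -1.0, -0.001]]
force: [0.1, 11.5, 4.0]
opening: 0.006
```

Emit:
{"method": "jog_arm", "body": {"steps": [{"delta_pos": [-1, 4, 0], "turn": 0, "fingers": 0}, {"delta_pos": [-3, 12, 0], "turn": 0, "fingers": 0}, {"delta_pos": [-6, 22, 2], "turn": 0, "fingers": 10}, {"delta_pos": [-6, 35, 20], "turn": 0, "fingers": 30}, {"delta_pos": [-6, 45, 50], "turn": 0, "fingers": 55}, {"delta_pos": [-4, 65, 80], "turn": 0, "fingers": 55}, {"delta_pos": [0, 100, 90], "turn": -2, "fingers": 55}, {"delta_pos": [0, 100, 90], "turn": -4, "fingers": 55}]}}

```text
time_s: 6.9
position: [0.5798, -0.0023, 0.2383]
tcp_rot: [[0.209, 0.007, 0.978], [-0.978, 0.001, 0.209], [0.001, -1.0, 0.007]]
force: [-0.3, -0.7, -0.4]
opening: 0.375
```

Run:
```python
from h import *
print(onz('top',214.3,160.1,.1695), read_state()['position'],read_state()['tcp_rot'][:,0])
# side: red head top face center approx in sr.png
print(onz('side',165+320/8-.5,180+185/8-.5,.147))
im=capture('side');save(im[140:260,160:300],'s3.png',s=5)
im=capture('top');save(im[130:210,190:350],'t3.png',s=5)
for n in('side','top'): print([(np.round(r['position'],4),round(r['confidence'],2)) for r in tip_of('pin_grip',n)])
```

```text
[0.61642877 0.1400285  0.1695    ] [ 0.57982105 -0.00226509  0.23830464] [ 2.08936430e-01 -9.77929016e-01  6.37903235e-04]
[0.61294181 0.14516018 0.147     ]
[(array([0.7118, 0.3503, 0.0195]), 0.91), (array([0.4317, 0.2581, 0.0165]), 0.62), (array([0.6172, 0.1401, 0.1446]), 0.61), (array([0.7771, 0.2588, 0.0166]), 0.57), (array([ 0.6011, -0.0855,  0.0158]), 0.49)]
[(array([0.4286, 0.2542, 0.017 ]), 0.83), (array([0.7737, 0.2561, 0.0187]), 0.74), (array([0.7151, 0.35  , 0.0188]), 0.62), (array([0.6215, 0.1399, 0.1485]), 0.6), (array([ 0.5971, -0.0822,  0.0189]), 0.57), (array([0.6125, 0.2189, 0.0103]), 0.5)]
```

View pics/s3.png

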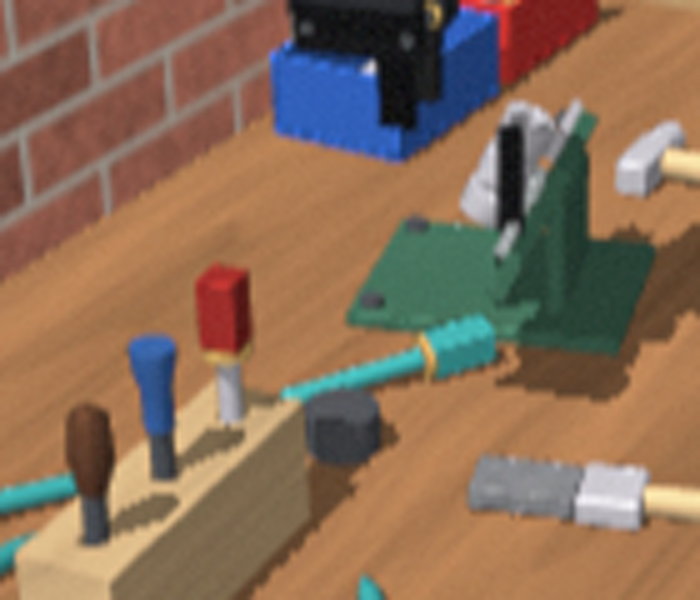

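View pics/t3.png

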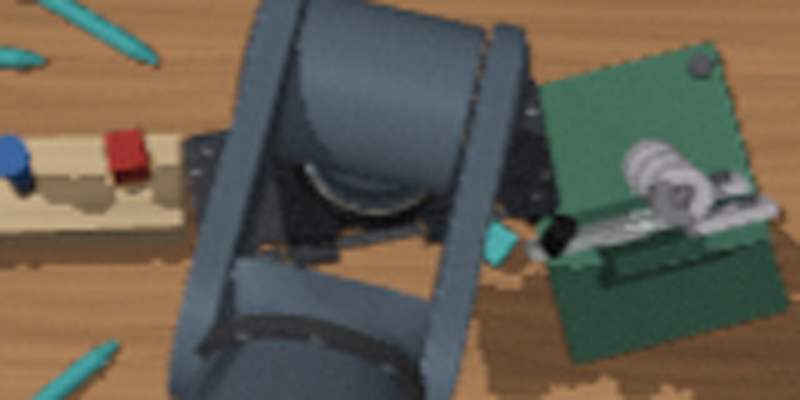

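Emit:
{"method": "jog_arm", "body": {"steps": [{"delta_pos": [8, 30, 10], "turn": -2, "fingers": 55}, {"delta_pos": [16, 65, 15], "turn": -4, "fingers": 55}, {"delta_pos": [25, 100, 15], "turn": -4, "fingers": 55}, {"delta_pos": [33, 130, 15], "turn": -4, "fingers": 55}, {"delta_pos": [36, 141, 15], "turn": -4, "fingers": 55}, {"delta_pos": [36, 142, 15], "turn": -4, "fingers": 55}, {"delta_pos": [36, 142, 15], "turn": -4, "fingers": 55}]}}

```text
time_s: 7.68
position: [0.6136, 0.1343, 0.2485]
tcp_rot: [[0.139, -0.002, 0.99], [-0.99, -0.001, 0.139], [0.001, -1.0, -0.002]]
force: [0.2, 0.2, -0.2]
opening: 0.55
```

Run:
```python
from h import *
s=read_state();print(s['position'],s['tcp_rot'][:,0],s['opening'])
im=capture('side');save(im[100:260,130:290],'s4.png',s=4)
```

```text
[0.61357576 0.13433995 0.24848605] [ 0.13900183 -0.99029161  0.00100562] 0.5504906681221094
```

View pics/s4.png

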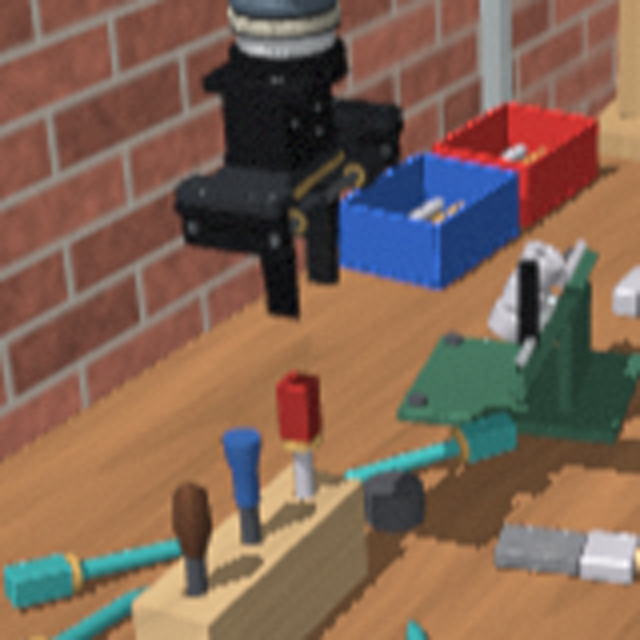

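Emit:
{"method": "jog_arm", "body": {"steps": [{"delta_pos": [3, 6, -10], "turn": 0, "fingers": 55}, {"delta_pos": [3, 6, -30], "turn": 0, "fingers": 55}, {"delta_pos": [3, 6, -50], "turn": 0, "fingers": 55}, {"delta_pos": [3, 6, -50], "turn": 0, "fingers": 55}]}}

```text
time_s: 8.07
position: [0.6141, 0.1396, 0.1949]
tcp_rot: [[0.136, -0.009, 0.991], [-0.991, -0.001, 0.136], [-0.001, -1.0, -0.009]]
force: [-1.2, -0.8, -2.0]
opening: 0.551
```

Run:
```python
from h import *
s=read_state();print(s['position'],s['tcp_rot'][:,0],s['opening'])
im=capture('side');save(im[150:230,160:260],'s5.png',s=7)
im=capture('top');save(im[130:210,170:270],'t5.png',s=7)
```

```text
[0.61406399 0.13955288 0.19490206] [ 1.36374197e-01 -9.90657265e-01 -5.10948989e-04] 0.5507052185237911
```

View pics/s5.png

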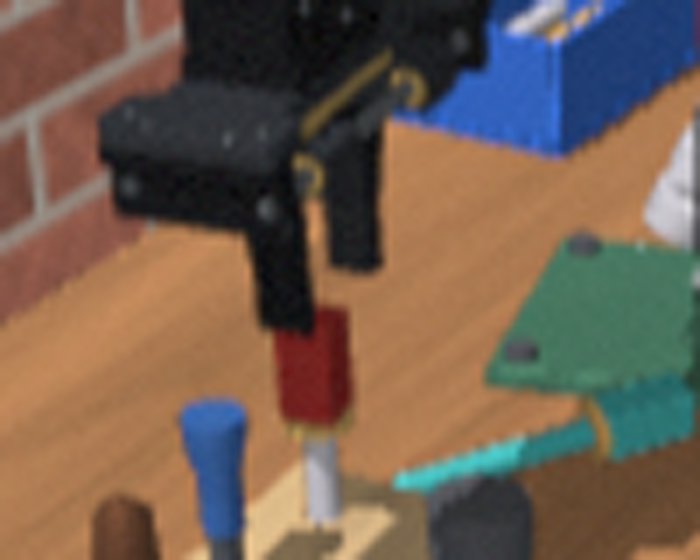

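View pics/t5.png

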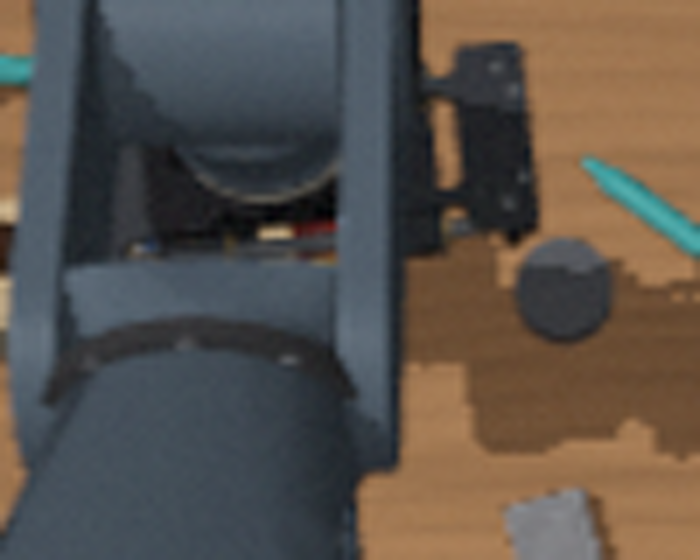

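Emit:
{"method": "jog_arm", "body": {"steps": [{"delta_pos": [1, 0, -15], "turn": 0, "fingers": 55}, {"delta_pos": [1, 0, -30], "turn": 0, "fingers": 55}, {"delta_pos": [1, 0, -42], "turn": 0, "fingers": 55}, {"delta_pos": [1, 0, -46], "turn": 0, "fingers": 55}, {"delta_pos": [1, 0, -46], "turn": 0, "fingers": 55}, {"delta_pos": [1, 0, -46], "turn": 0, "fingers": 55}]}}

```text
time_s: 8.67
position: [0.6186, 0.1411, 0.1541]
tcp_rot: [[0.138, 0.001, 0.99], [-0.99, 0.0, 0.138], [0.0, -1.0, 0.001]]
force: [-0.8, -0.4, 0.3]
opening: 0.548
```

Run:
```python
from h import *
s=read_state();print(s['position'],s['tcp_rot'][:,0],s['opening'],s['force'])
im=capture('side');save(im[150:230,160:260],'s6.png',s=7)
```

```text
[0.61859611 0.14108273 0.15409344] [ 1.38174659e-01 -9.90407873e-01  9.00216554e-05] 0.5481185618257994 [-0.83614176 -0.35116905  0.26490791]
```

View pics/s6.png

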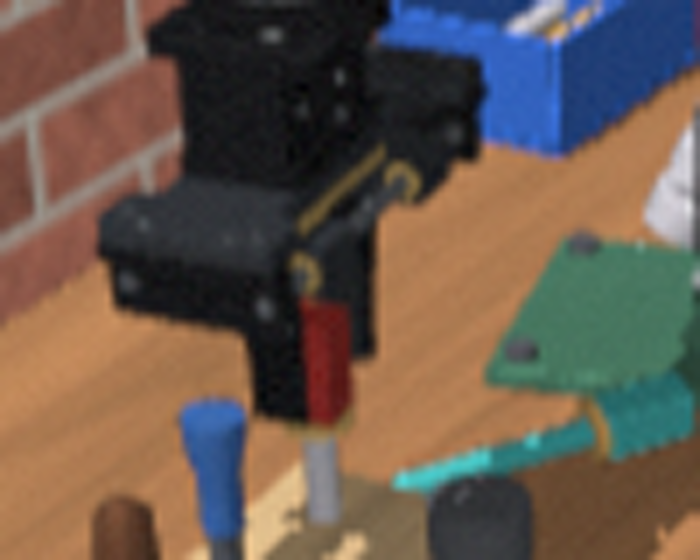

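Emit:
{"method": "jog_arm", "body": {"steps": [{"delta_pos": [-1, 0, -3], "turn": 0, "fingers": 55}, {"delta_pos": [-1, 0, -3], "turn": 0, "fingers": 40}, {"delta_pos": [-1, 0, -3], "turn": 0, "fingers": 30}, {"delta_pos": [-1, 0, -3], "turn": 0, "fingers": 20}, {"delta_pos": [-1, 0, -3], "turn": 0, "fingers": 10}, {"delta_pos": [-1, 0, -3], "turn": 0, "fingers": 0}, {"delta_pos": [-1, 0, -3], "turn": 0, "fingers": 0}, {"delta_pos": [-1, 0, -3], "turn": 0, "fingers": 0}]}}

```text
time_s: 9.38
position: [0.6172, 0.1413, 0.1507]
tcp_rot: [[0.138, 0.0, 0.99], [-0.99, 0.0, 0.138], [-0.0, -1.0, 0.0]]
force: [-1.0, 0.6, 0.0]
opening: 0.273
```

Emit:
{"method": "jog_arm", "body": {"steps": [{"delta_pos": [0, 0, 4], "turn": 0, "fingers": 0}, {"delta_pos": [0, 0, 10], "turn": 0, "fingers": 0}, {"delta_pos": [0, 0, 18], "turn": 1, "fingers": 0}, {"delta_pos": [0, 0, 26], "turn": 2, "fingers": 0}, {"delta_pos": [0, 0, 34], "turn": 4, "fingers": 0}, {"delta_pos": [0, 0, 42], "turn": 6, "fingers": 0}, {"delta_pos": [0, 0, 49], "turn": 8, "fingers": 0}, {"delta_pos": [0, 0, 54], "turn": 8, "fingers": 0}, {"delta_pos": [0, 0, 55], "turn": 8, "fingers": 0}, {"delta_pos": [0, 0, 55], "turn": 8, "fingers": 0}]}}

```text
time_s: 10.22
position: [0.6174, 0.1412, 0.2063]
tcp_rot: [[0.274, 0.001, 0.962], [-0.962, 0.0, 0.274], [0.0, -1.0, 0.001]]
force: [0.3, 0.2, -3.4]
opening: 0.28
```

Run:
```python
from h import *
s=read_state();print(s['position'],s['tcp_rot'][:,0],s['opening'],s['force'])
im=capture('side');save(im[130:230,160:260],'s7.png',s=6)
```

```text
[0.61738319 0.14119428 0.20634733] [ 2.74446295e-01 -9.61602371e-01  3.34285121e-04] 0.2795790153777733 [ 0.30733804  0.15105603 -3.38545199]
```

View pics/s7.png

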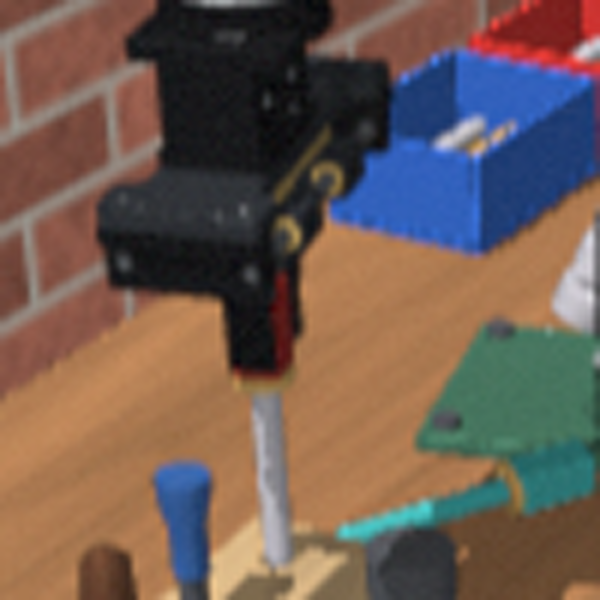

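Emit:
{"method": "jog_arm", "body": {"steps": [{"delta_pos": [0, 0, 4], "turn": 0, "fingers": 0}, {"delta_pos": [-6, -1.7, 4], "turn": 0, "fingers": 0}, {"delta_pos": [-11.5, -3.3, 3], "turn": 0, "fingers": 0}, {"delta_pos": [-17.5, -5, 2.5], "turn": 0, "fingers": 0}, {"delta_pos": [-23, -6.5, 1.5], "turn": 0, "fingers": 0}, {"delta_pos": [-28.5, -8, 0], "turn": 0, "fingers": 0}, {"delta_pos": [-28.5, -8, 0], "turn": 0, "fingers": 0}]}}

```text
time_s: 10.85
position: [0.5873, 0.133, 0.2057]
tcp_rot: [[0.275, -0.001, 0.961], [-0.961, -0.0, 0.275], [-0.0, -1.0, -0.001]]
force: [1.7, 1.5, -0.3]
opening: 0.27
```

Run:
```python
from h import *
s=read_state();print(s['position'],s['tcp_rot'][:,0],s['opening'],s['force'],s['moment'])
im=capture('side');save(im[130:230,160:260],'s8.png',s=6)
```

```text
[0.5872964  0.13300084 0.20570408] [ 2.74838518e-01 -9.61490397e-01 -6.88179962e-05] 0.2703023155648645 [ 1.73497083  1.48159851 -0.26398048] [ 0.46548816 -0.46352489  0.0256302 ]
```

View pics/s8.png

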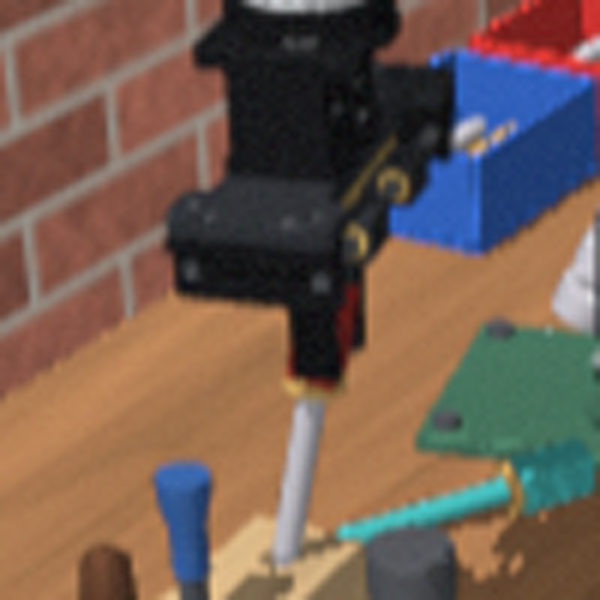

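Emit:
{"method": "jog_arm", "body": {"steps": [{"delta_pos": [-5.7, -1.7, -1], "turn": 0, "fingers": 0}, {"delta_pos": [-11, -3.2, -3], "turn": 0, "fingers": 0}, {"delta_pos": [-16.4, -4.8, -5], "turn": 0, "fingers": 0}, {"delta_pos": [-22, -6.3, -7], "turn": 0, "fingers": 0}, {"delta_pos": [-27, -7.8, -9.5], "turn": 0, "fingers": 0}, {"delta_pos": [-27, -7.8, -9.5], "turn": 0, "fingers": 0}, {"delta_pos": [-27, -7.8, -9.5], "turn": 0, "fingers": 0}]}}

```text
time_s: 11.48
position: [0.5601, 0.1251, 0.1954]
tcp_rot: [[0.275, -0.003, 0.961], [-0.961, -0.001, 0.275], [-0.0, -1.0, -0.003]]
force: [0.0, 0.1, -0.6]
opening: 0.277
```

Run:
```python
from h import *
s=read_state();print(s['position'],s['tcp_rot'][:,0],s['opening'],s['force'],s['moment'])
im=capture('side');save(im[130:230,160:260],'s9.png',s=6);np.save('s9.npy',im)
```

```text
[0.56013245 0.12507387 0.19540592] [ 2.74854316e-01 -9.61485822e-01 -3.43614922e-04] 0.27679977823132235 [ 0.01865249  0.09033316 -0.55435968] [ 0.24471954 -0.08046692 -0.02602041]
```

View pics/s9.png

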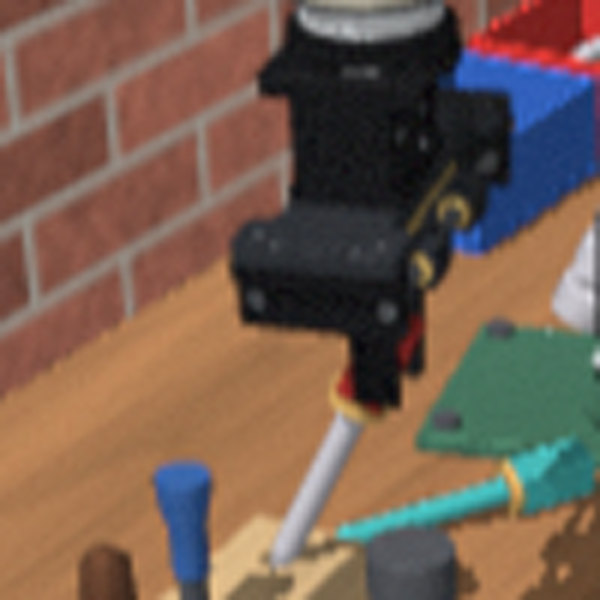

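Emit:
{"method": "jog_arm", "body": {"steps": [{"delta_pos": [0, 0, 5], "turn": 0, "fingers": 0}, {"delta_pos": [0, 0, 13], "turn": 0, "fingers": 0}, {"delta_pos": [0, 0, 24], "turn": 0, "fingers": 0}, {"delta_pos": [0, 0, 37], "turn": 0, "fingers": 0}, {"delta_pos": [0, -3, 52], "turn": 0, "fingers": 0}, {"delta_pos": [0, -10, 68], "turn": 0, "fingers": 0}, {"delta_pos": [0, -22, 84], "turn": 0, "fingers": 0}, {"delta_pos": [0, -36, 98], "turn": 0, "fingers": 0}, {"delta_pos": [-1, -52, 108], "turn": 0, "fingers": 0}, {"delta_pos": [-2, -70, 115], "turn": 0, "fingers": 0}, {"delta_pos": [-3, -90, 118], "turn": 0, "fingers": 0}, {"delta_pos": [-4, -111, 120], "turn": 0, "fingers": 0}, {"delta_pos": [-6, -132, 120], "turn": 0, "fingers": 0}, {"delta_pos": [-8, -153, 120], "turn": 0, "fingers": 0}, {"delta_pos": [-10, -174, 120], "turn": 0, "fingers": 0}, {"delta_pos": [-12, -194, 120], "turn": 0, "fingers": 0}, {"delta_pos": [-14, -212, 120], "turn": 0, "fingers": 0}, {"delta_pos": [-16, -228, 120], "turn": 0, "fingers": 0}, {"delta_pos": [-17, -240, 120], "turn": 0, "fingers": 0}, {"delta_pos": [-18, -248, 120], "turn": 0, "fingers": 0}]}}

```text
time_s: 13.2
position: [0.5434, -0.124, 0.3167]
tcp_rot: [[0.274, 0.0, 0.962], [-0.962, -0.001, 0.274], [0.001, -1.0, 0.0]]
force: [0.8, 0.1, -2.4]
opening: 0.276
```

Run:
```python
from h import *
s=read_state();print(s['position'],s['tcp_rot'][:,0],s['opening'],s['force'],s['moment'])
im=capture('side');save(im[100:220,190:310],'s10.png',s=5);np.save('s10.npy',im)
im=capture('top');save(im[110:210,250:370],'t10.png',s=5);np.save('t10.npy',im)
for n in('side','top'):
  for k in('pin_tip','pin_grip'):print(n,k,[(np.round(r['position'],4),round(r['confidence'],2)) for r in tip_of(k,n) if r['position'][2]>.08])
```

```text
[ 0.54338121 -0.12395982  0.31666942] [ 2.73782720e-01 -9.61791355e-01  6.41190922e-04] 0.27621590410364116 [ 0.80308029  0.07598073 -2.38585519] [-0.0122648   0.01562329 -0.00521424]
side pin_tip [(array([ 0.6036, -0.1056,  0.1921]), 0.61)]
side pin_grip [(array([ 0.5453, -0.1234,  0.3119]), 0.77)]
top pin_tip []
top pin_grip []
```

View pics/s10.png

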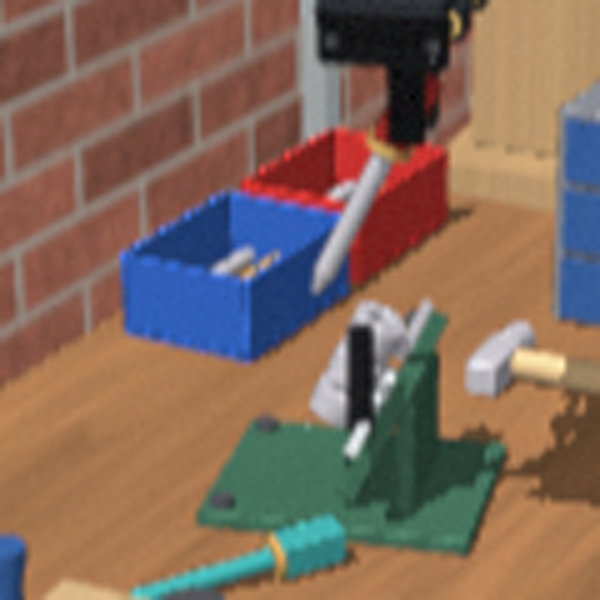

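View pics/t10.png

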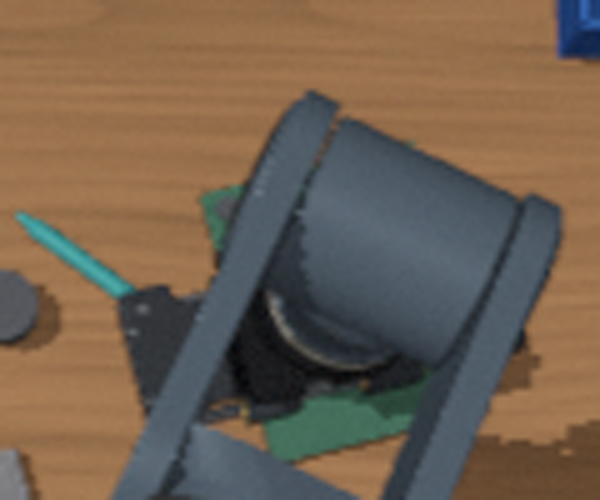

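Run:
```python
from h import *
T=read_state()['position'];yh=np.array([-np.sin(.279),np.cos(.279),0]);xh=np.array([np.cos(.279),np.sin(.279),0])
def pl(u,v):
    o,d=ray('side',u,v);return o+d*((T-o)@yh)/(d@yh)
tip=pl(252.4,157.7);col=pl(267.3,129.2)
for p in(tip,col): print(p,(p-T)@xh,p[2]-T[2])
d=col-tip;print(np.degrees(np.arctan2(-(d@xh),d[2])),np.linalg.norm(d))
g=np.load('s10.npy')[110:170,235:290];save(g,'tipz.png',s=10)
```

```text
[ 0.60067039 -0.10525967  0.19175535] 0.05941520243962914 -0.12431291683159879
[ 0.55448106 -0.11849162  0.29042306] 0.01136794365945507 -0.02564520534951714
25.9642437089375 0.10974450494398488
```

View pics/tipz.png

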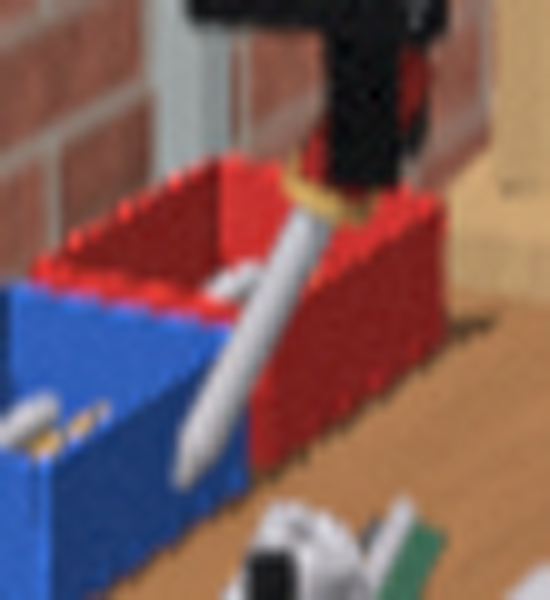

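Emit:
{"method": "jog_arm", "body": {"steps": [{"delta_pos": [0, -8, 0], "turn": 0, "fingers": 0}, {"delta_pos": [0, -20, 0], "turn": 0, "fingers": 0}, {"delta_pos": [0, -35, 0], "turn": 0, "fingers": 0}, {"delta_pos": [0, -50, 0], "turn": 0, "fingers": 0}, {"delta_pos": [0, -65, 0], "turn": 0, "fingers": 0}, {"delta_pos": [0, -78, 0], "turn": 0, "fingers": 0}, {"delta_pos": [0, -86, -8], "turn": 0, "fingers": 0}, {"delta_pos": [0, -89, -20], "turn": 0, "fingers": 0}, {"delta_pos": [0, -89, -32], "turn": 0, "fingers": 0}, {"delta_pos": [0, -89, -40], "turn": 0, "fingers": 0}, {"delta_pos": [0, -89, -42], "turn": 0, "fingers": 0}, {"delta_pos": [0, -89, -42], "turn": 0, "fingers": 0}]}}

```text
time_s: 14.5
position: [0.5431, -0.2114, 0.2729]
tcp_rot: [[0.275, -0.002, 0.962], [-0.962, 0.001, 0.275], [-0.002, -1.0, -0.002]]
force: [0.5, -0.4, -3.5]
opening: 0.274
```

```bash
cat > look.py <<'E'
import sys
from h import *
k=sys.argv[1]
s=read_state();print(s['time_s'],s['position'],s['tcp_rot'][:,0],s['opening'],s['force'],s['moment'])
im=capture('side');np.save('s%s.npy'%k,im);save(im[120:200,230:310],'s%s.png'%k,s=8)
im=capture('top');np.save('t%s.npy'%k,im);save(im[130:200,280:365],'t%s.png'%k,s=8)
E
python3 look.py 11
```

```text
14.5 [ 0.54310098 -0.21143947  0.2729493 ] [ 0.27466803 -0.96153728 -0.00187946] 0.2739841867259559 [ 0.50831421 -0.41123358 -3.5210769 ] [-0.03332584 -0.01422288  0.00267646]
```

View pics/s11.png

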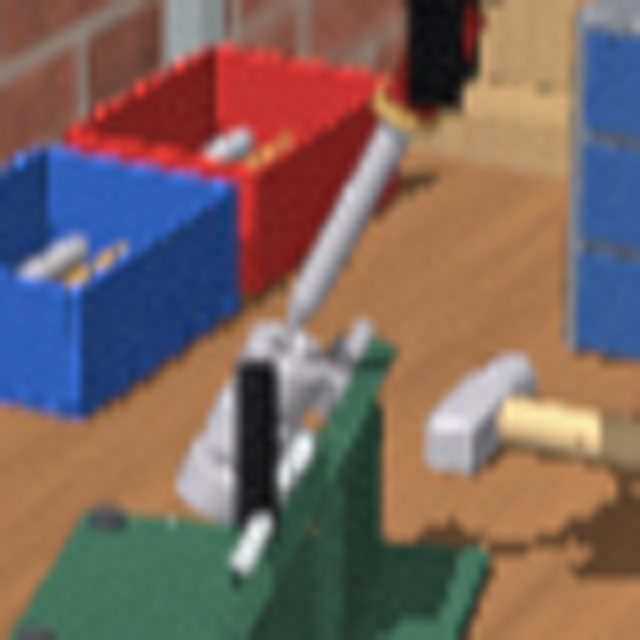

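View pics/t11.png

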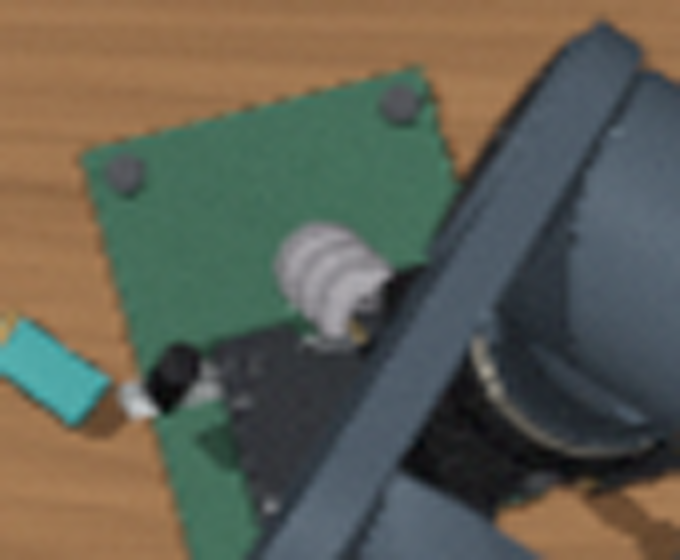

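Run:
```python
from h import *
H=Hm(.279);T=read_state()['position'];print(T)
tip=T+59.5e-3*np.array([H[1,1],-H[0,1],0])+[0,0,-.1255]
m=np.array([.605,-.1993,.135])
print('tip',tip,proj('side',tip),'seen 266.5,160.5')
print('mouth',proj('side',m),'seen 264.75,162.25')
print(proj('side',m+.012*H[:,2])-proj('side',m))
print((m-tip)@H)
a=np.load('side0.npy')[150:180,250:285];b=np.load('s11.npy')[145:175,250:285]
save(np.vstack([a,b]),'cmp.png',s=10)
```

```text
[ 0.54396812 -0.21170392  0.27438698]
tip [ 0.60116733 -0.19531795  0.14888698] [265.80550444 160.05332958] seen 266.5,160.5
mouth [265.36656818 163.19654897] seen 264.75,162.25
[ 1.47212088 -2.82741616]
[-0.00352352 -0.00488356 -0.01367954]
```

View pics/cmp.png

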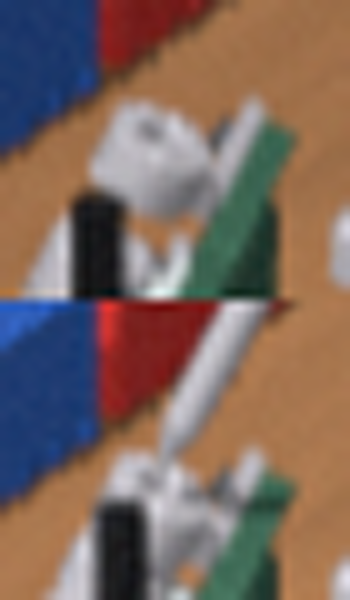

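Emit:
{"method": "jog_arm", "body": {"steps": [{"delta_pos": [-0.5, -2.5, -0.5], "turn": 0, "fingers": 0}, {"delta_pos": [-0.8, -5.3, -1], "turn": 0, "fingers": 0}, {"delta_pos": [0.8, -4.9, -4.7], "turn": 0, "fingers": 0}, {"delta_pos": [2.4, -4.4, -8.3], "turn": 0, "fingers": 0}, {"delta_pos": [2.4, -4.4, -8.3], "turn": 0, "fingers": 0}, {"delta_pos": [2.4, -4.4, -8.3], "turn": 0, "fingers": 0}]}}

```text
time_s: 15.1
position: [0.5459, -0.2157, 0.2653]
tcp_rot: [[0.275, -0.001, 0.961], [-0.961, 0.001, 0.275], [-0.001, -1.0, -0.001]]
force: [1.4, 0.8, -2.8]
opening: 0.271
```

```bash
python3 look.py 12
python3 - <<'E'
from h import *
H=Hm(.279);T=read_state()['position']
tip=T+59.5e-3*np.array([H[1,1],-H[0,1],0])+[0,0,-.1255]
m=np.array([.605,-.1993,.135]);print((m-tip)@H,proj('side',tip))
a=np.load('s12.npy')[145:180,245:285];save(a,'z12.png',s=16)
a=np.load('t12.npy')[150:185,310:345];save(a,'zt12.png',s=16)
E
```

```text
15.1 [ 0.54588081 -0.21570234  0.26526538] [ 2.75063402e-01 -9.61425717e-01 -8.45827442e-04] 0.2711480483528752 [ 1.42413125  0.80310527 -2.78050455] [-0.05246723 -0.01198994 -0.0192018 ]
[-0.00060604 -0.00030318 -0.00539873] [265.84908071 161.8791361 ]
```

View pics/z12.png

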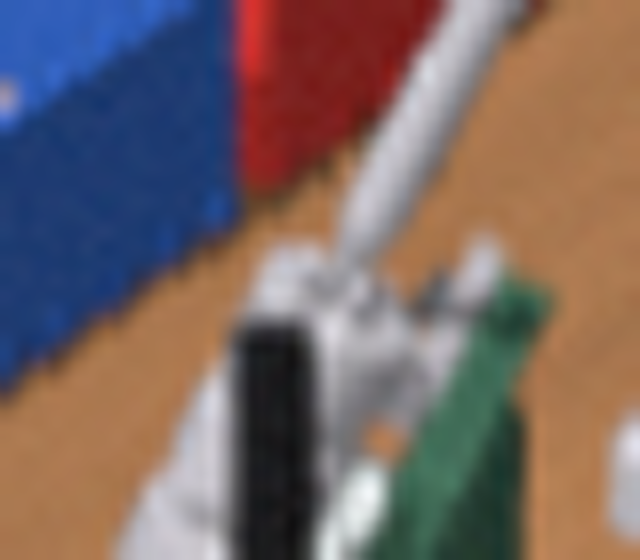

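View pics/zt12.png

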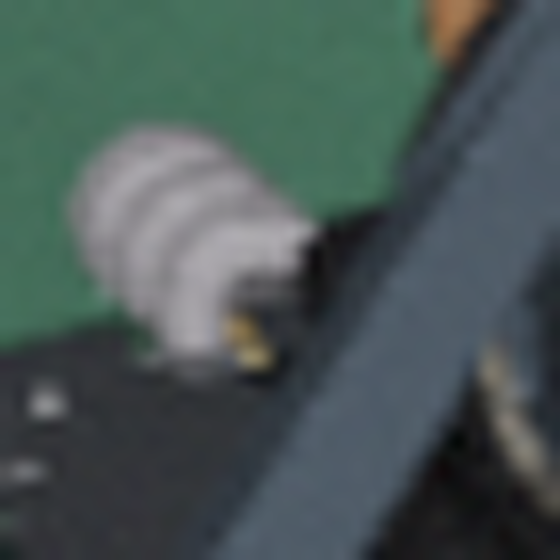

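Emit:
{"method": "jog_arm", "body": {"steps": [{"delta_pos": [0.8, 0.2, -1.8], "turn": 0, "fingers": 0}, {"delta_pos": [1.6, 0.5, -3.6], "turn": 0, "fingers": 0}, {"delta_pos": [2.4, 0.7, -5.4], "turn": 0, "fingers": 0}, {"delta_pos": [3.2, 0.9, -7.2], "turn": 0, "fingers": 0}, {"delta_pos": [4.1, 1.2, -9.1], "turn": 0, "fingers": 0}, {"delta_pos": [4.1, 1.2, -9.1], "turn": 0, "fingers": 0}]}}

```text
time_s: 15.7
position: [0.5501, -0.2146, 0.2561]
tcp_rot: [[0.275, -0.001, 0.961], [-0.961, 0.001, 0.275], [-0.001, -1.0, -0.001]]
force: [0.2, -0.4, -3.1]
opening: 0.275
```

```bash
python3 look.py 13
python3 - <<'E'
from h import *
a=np.load('s13.npy')[145:180,245:285];save(a,'z13.png',s=16)
E
```

```text
15.7 [ 0.55006997 -0.21456165  0.25607213] [ 2.74939969e-01 -9.61461107e-01 -7.44162939e-04] 0.27483235672349693 [ 0.20311979 -0.35641035 -3.08073737] [-0.02591262  0.0279798  -0.05799073]
```

View pics/z13.png

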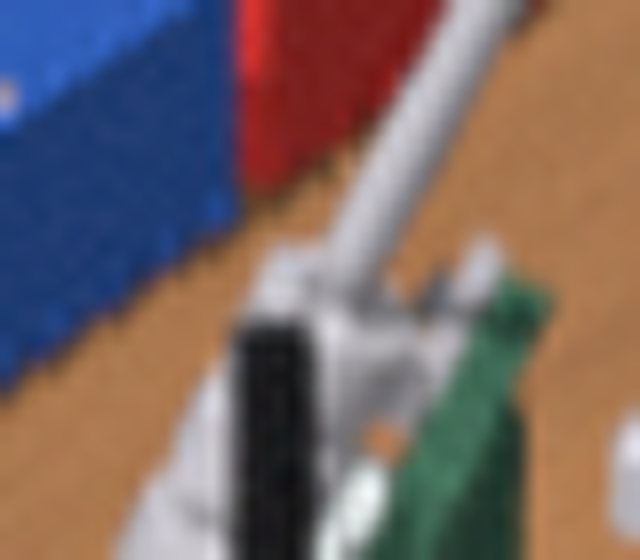

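Emit:
{"method": "jog_arm", "body": {"steps": [{"delta_pos": [0.8, 0.2, -1.8], "turn": 0, "fingers": 0}, {"delta_pos": [1.6, 0.5, -3.6], "turn": 0, "fingers": 0}, {"delta_pos": [2.4, 0.7, -5.4], "turn": 0, "fingers": 0}, {"delta_pos": [3.2, 0.9, -7.2], "turn": 0, "fingers": 0}, {"delta_pos": [4.1, 1.2, -9.1], "turn": 0, "fingers": 0}, {"delta_pos": [4.1, 1.2, -9.1], "turn": 0, "fingers": 0}]}}

```text
time_s: 16.3
position: [0.5539, -0.2139, 0.2469]
tcp_rot: [[0.275, -0.001, 0.961], [-0.961, -0.0, 0.275], [0.0, -1.0, -0.001]]
force: [-1.0, -1.0, -4.1]
opening: 0.273
```

```bash
python3 look.py 14
python3 - <<'E'
from h import *
a=np.load('s14.npy')[145:180,245:285];save(a,'z14.png',s=16)
E
```

```text
16.3 [ 0.55388528 -0.21385508  0.24692137] [ 2.74932609e-01 -9.61463494e-01  1.04038105e-04] 0.27320014791311253 [-0.97871534 -0.96173494 -4.14529066] [-0.41963857  0.30865949 -0.05777072]
```

View pics/z14.png

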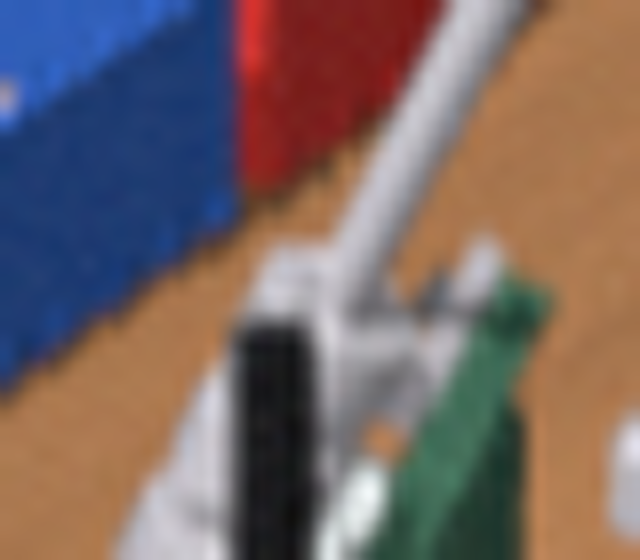

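Emit:
{"method": "jog_arm", "body": {"steps": [{"delta_pos": [-0.6, -1.2, -0.4], "turn": 0, "fingers": 0}, {"delta_pos": [0.2, -1, -2.2], "turn": 0, "fingers": 0}, {"delta_pos": [1, -0.7, -4], "turn": 0, "fingers": 0}, {"delta_pos": [1.8, -0.5, -5.8], "turn": 0, "fingers": 0}, {"delta_pos": [2.6, -0.3, -7.6], "turn": 0, "fingers": 0}, {"delta_pos": [3.5, 0, -9.5], "turn": 0, "fingers": 0}, {"delta_pos": [3.5, 0, -9.5], "turn": 0, "fingers": 0}]}}

```text
time_s: 16.98
position: [0.5578, -0.2134, 0.2375]
tcp_rot: [[0.275, -0.0, 0.961], [-0.961, 0.0, 0.275], [-0.001, -1.0, -0.0]]
force: [-0.2, -0.3, -3.2]
opening: 0.271
```

```bash
python3 look.py 15
```

```text
16.9833 [ 0.55779254 -0.21335706  0.23751277] [ 2.74933546e-01 -9.61463096e-01 -5.09846876e-04] 0.27128824727664813 [-0.2215881  -0.29184257 -3.1568319 ] [-0.03495019  0.28686999  0.03117044]
```

View pics/s15.png

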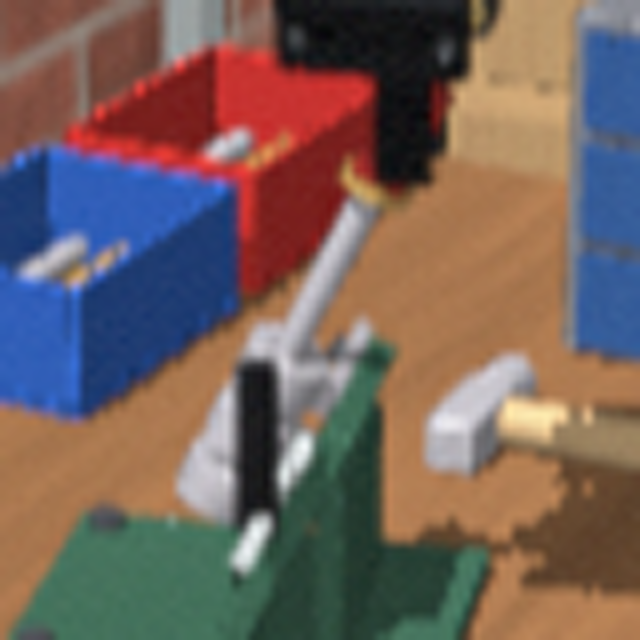

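Emit:
{"method": "jog_arm", "body": {"steps": [{"delta_pos": [0.8, 0.2, -1.8], "turn": 0, "fingers": 0}, {"delta_pos": [1.6, 0.5, -3.6], "turn": 0, "fingers": 0}, {"delta_pos": [2.4, 0.7, -5.4], "turn": 0, "fingers": 0}, {"delta_pos": [3.2, 0.9, -7.2], "turn": 0, "fingers": 0}, {"delta_pos": [4.1, 1.2, -9.1], "turn": 0, "fingers": 0}, {"delta_pos": [4.1, 1.2, -9.1], "turn": 0, "fingers": 0}]}}

```text
time_s: 17.58
position: [0.5619, -0.2123, 0.2284]
tcp_rot: [[0.275, -0.0, 0.962], [-0.962, 0.0, 0.275], [-0.0, -1.0, -0.0]]
force: [0.2, -0.5, -4.5]
opening: 0.273
```

```bash
python3 -c "
from h import *
s=read_state();print(s['position'],s['force'],s['moment'])"
```

```text
[ 0.56194139 -0.21229365  0.22843669] [ 0.21875984 -0.46251467 -4.47925521] [-0.11808675  0.21514005 -0.04975424]
```

Emit:
{"method": "jog_arm", "body": {"steps": [{"delta_pos": [0.8, 0.2, -1.8], "turn": 0, "fingers": 0}, {"delta_pos": [1.6, 0.5, -3.6], "turn": 0, "fingers": 0}, {"delta_pos": [2.4, 0.7, -5.4], "turn": 0, "fingers": 0}, {"delta_pos": [3.2, 0.9, -7.2], "turn": 0, "fingers": 0}, {"delta_pos": [4.1, 1.2, -9.1], "turn": 0, "fingers": 0}, {"delta_pos": [4.1, 1.2, -9.1], "turn": 0, "fingers": 0}]}}

```text
time_s: 18.08
position: [0.5661, -0.2111, 0.2194]
tcp_rot: [[0.275, 0.0, 0.961], [-0.961, 0.0, 0.275], [-0.0, -1.0, 0.0]]
force: [-0.8, 0.0, -3.6]
opening: 0.273
```

```bash
python3 -c "
from h import *
s=read_state();print(s['position'],s['force'],s['moment'])"
```

```text
[ 0.56609395 -0.21110675  0.21937921] [-0.78559518  0.02236294 -3.55530861] [-0.06360189  0.25983633 -0.06331941]
```

Emit:
{"method": "jog_arm", "body": {"steps": [{"delta_pos": [0.8, 0.2, -1.8], "turn": 0, "fingers": 0}, {"delta_pos": [1.6, 0.5, -3.6], "turn": 0, "fingers": 0}, {"delta_pos": [2.4, 0.7, -5.4], "turn": 0, "fingers": 0}, {"delta_pos": [3.2, 0.9, -7.2], "turn": 0, "fingers": 0}, {"delta_pos": [4.1, 1.2, -9.1], "turn": 0, "fingers": 0}, {"delta_pos": [4.9, 1.4, -10.9], "turn": 0, "fingers": 0}, {"delta_pos": [5.7, 1.6, -12.7], "turn": 0, "fingers": 0}, {"delta_pos": [5.7, 1.6, -12.7], "turn": 0, "fingers": 0}]}}

```text
time_s: 18.75
position: [0.5718, -0.2095, 0.2066]
tcp_rot: [[0.275, -0.0, 0.961], [-0.961, 0.0, 0.275], [-0.0, -1.0, -0.0]]
force: [-0.8, -1.2, -4.0]
opening: 0.275
```

```bash
python3 look.py 16;python3 -c "
from h import *
s=read_state();print(s['position'],s['force'],s['moment'])"
```

```text
18.75 [ 0.57176075 -0.20950309  0.20662932] [ 2.74812140e-01 -9.61497899e-01 -2.77762380e-04] 0.2746474030076168 [-0.7962966  -1.18107538 -3.95376683] [-0.08936676  0.27725297  0.00412355]
[ 0.57171588 -0.20945759  0.20686436] [-1.24447353 -0.66558872 -4.02195857] [-0.15819066  0.29845504 -0.02899916]
```

View pics/s16.png

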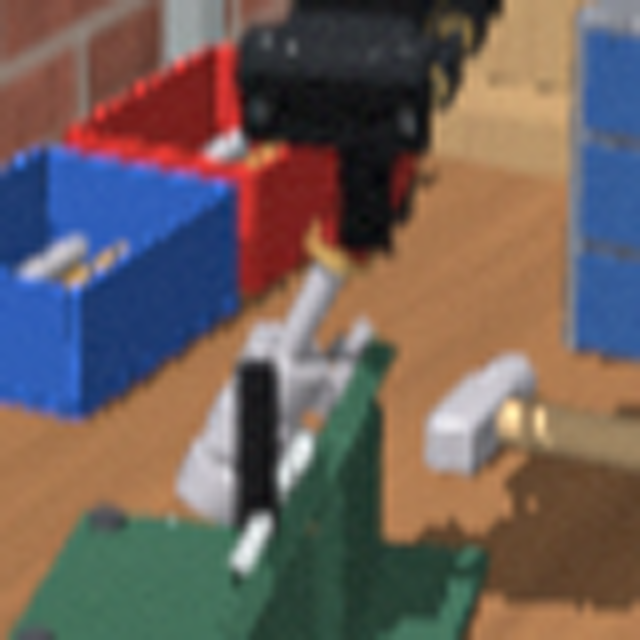

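Emit:
{"method": "jog_arm", "body": {"steps": [{"delta_pos": [0.8, 0.2, -1.8], "turn": 0, "fingers": 0}, {"delta_pos": [1.6, 0.5, -3.6], "turn": 0, "fingers": 0}, {"delta_pos": [2.4, 0.7, -5.4], "turn": 0, "fingers": 0}, {"delta_pos": [3.2, 0.9, -7.2], "turn": 0, "fingers": 0}, {"delta_pos": [4.1, 1.2, -9.1], "turn": 0, "fingers": 0}, {"delta_pos": [4.9, 1.4, -10.9], "turn": 0, "fingers": 0}, {"delta_pos": [5.7, 1.6, -12.7], "turn": 0, "fingers": 0}, {"delta_pos": [5.7, 1.6, -12.7], "turn": 0, "fingers": 0}]}}

```text
time_s: 19.52
position: [0.5775, -0.2079, 0.194]
tcp_rot: [[0.275, 0.0, 0.961], [-0.961, 0.0, 0.275], [-0.0, -1.0, 0.0]]
force: [-0.9, 0.7, -4.1]
opening: 0.277
```

```bash
python3 -c "
from h import *
s=read_state();print(s['position'],s['force'],s['moment'])"
```

```text
[ 0.57750685 -0.20786458  0.19395666] [-0.89805422  0.66751281 -4.07399649] [-0.15030683  0.29215168 -0.00418242]
```

Emit:
{"method": "jog_arm", "body": {"steps": [{"delta_pos": [0.8, 0.2, -1.8], "turn": 0, "fingers": 0}, {"delta_pos": [1.6, 0.5, -3.6], "turn": 0, "fingers": 0}, {"delta_pos": [2.4, 0.7, -5.4], "turn": 0, "fingers": 0}, {"delta_pos": [3.2, 0.9, -7.2], "turn": 0, "fingers": 0}, {"delta_pos": [4.1, 1.2, -9.1], "turn": 0, "fingers": 0}, {"delta_pos": [4.9, 1.4, -10.9], "turn": 0, "fingers": 0}, {"delta_pos": [5.7, 1.6, -12.7], "turn": 0, "fingers": 0}, {"delta_pos": [6.5, 1.8, -14.5], "turn": 0, "fingers": 0}, {"delta_pos": [7.3, 2.1, -16.3], "turn": 0, "fingers": 0}, {"delta_pos": [8.1, 2.3, -18.1], "turn": 0, "fingers": 0}, {"delta_pos": [8.9, 2.5, -19.9], "turn": 0, "fingers": 0}, {"delta_pos": [8.9, 2.5, -19.9], "turn": 0, "fingers": 0}]}}

```text
time_s: 20.52
position: [0.5864, -0.2054, 0.1741]
tcp_rot: [[0.275, 0.0, 0.962], [-0.962, 0.0, 0.275], [-0.0, -1.0, 0.0]]
force: [-0.7, 0.3, -4.7]
opening: 0.271
```

```bash
python3 look.py 17;python3 -c "
from h import *
s=read_state();print(s['position'],s['force'],s['moment'])
save(np.load('s17.npy')[140:190,240:290],'z17.png',s=12)"
```

```text
20.5167 [ 0.58640603 -0.20542012  0.17410233] [ 2.74782199e-01 -9.61506486e-01 -1.39612039e-04] 0.2714312347367533 [-0.67001942  0.32387333 -4.69136771] [-0.11273447  0.27856303 -0.02780131]
[ 0.58637193 -0.20540703  0.17428692] [-0.38646593  0.22357788 -4.19741995] [-0.15624296  0.36511456 -0.0044657 ]
```

View pics/z17.png

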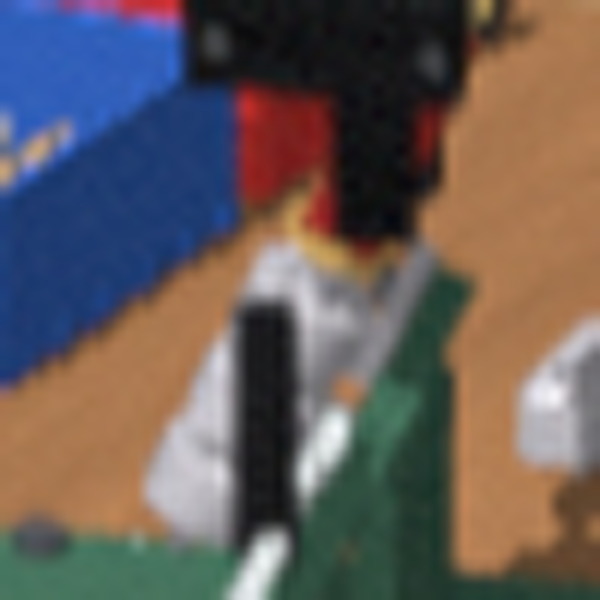

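Emit:
{"method": "jog_arm", "body": {"steps": [{"delta_pos": [0.6, 0.2, -1.4], "turn": 0, "fingers": 0}, {"delta_pos": [1.2, 0.3, -2.7], "turn": 0, "fingers": 0}, {"delta_pos": [1.8, 0.5, -4.1], "turn": 0, "fingers": 0}, {"delta_pos": [2.4, 0.7, -5.4], "turn": 0, "fingers": 0}, {"delta_pos": [3, 0.9, -6.8], "turn": 0, "fingers": 0}, {"delta_pos": [3.6, 1, -8.1], "turn": 0, "fingers": 0}, {"delta_pos": [3.6, 1, -8.1], "turn": 0, "fingers": 0}]}}

```text
time_s: 21.2
position: [0.59, -0.2044, 0.1661]
tcp_rot: [[0.275, 0.0, 0.962], [-0.962, 0.0, 0.275], [-0.0, -1.0, 0.0]]
force: [-0.7, 0.1, -4.7]
opening: 0.275
```

Emit:
{"method": "jog_arm", "body": {"steps": [{"delta_pos": [0.4, 0.1, -0.9], "turn": 0, "fingers": 0}, {"delta_pos": [0.8, 0.2, -1.8], "turn": 0, "fingers": 0}, {"delta_pos": [0.8, 0.2, -1.8], "turn": 0, "fingers": 0}]}}

```text
time_s: 21.45
position: [0.5907, -0.2043, 0.1645]
tcp_rot: [[0.275, 0.0, 0.961], [-0.961, 0.0, 0.275], [0.0, -1.0, 0.0]]
force: [-0.3, -0.2, -4.2]
opening: 0.272
```

Emit:
{"method": "jog_arm", "body": {"steps": [{"delta_pos": [0.4, 0.1, -0.9], "turn": 0, "fingers": 0}, {"delta_pos": [0.8, 0.2, -1.8], "turn": 0, "fingers": 0}, {"delta_pos": [0.8, 0.2, -1.8], "turn": 0, "fingers": 0}]}}

```text
time_s: 21.7
position: [0.5916, -0.2041, 0.1627]
tcp_rot: [[0.275, 0.0, 0.961], [-0.961, 0.0, 0.275], [0.0, -1.0, 0.0]]
force: [-0.4, -0.2, -3.2]
opening: 0.272
```

```bash
python3 look.py 18;python3 -c "
from h import *
save(np.load('s18.npy')[140:190,240:290],'z18.png',s=12)"
```

```text
21.7 [ 0.59155405 -0.20405771  0.16271968] [ 2.74822076e-01 -9.61495098e-01  5.11635612e-05] 0.2722362571787781 [-0.42232523 -0.21190265 -3.23717862] [-0.07402865  0.31893568 -0.00777371]
```

View pics/z18.png

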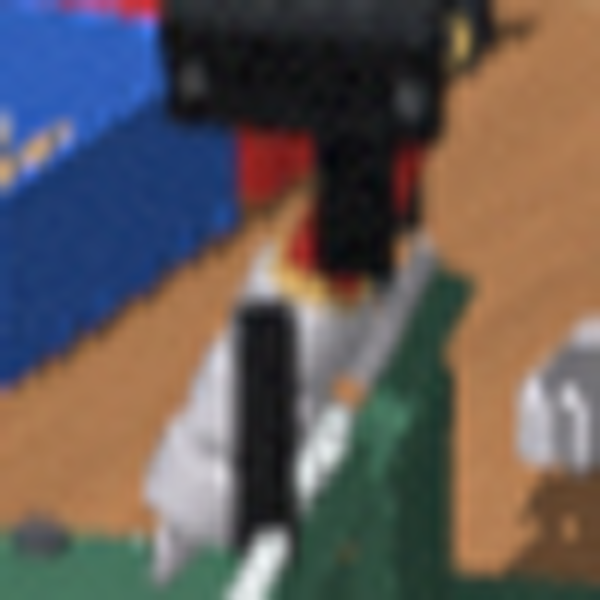

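Emit:
{"method": "jog_arm", "body": {"steps": [{"delta_pos": [0.4, 0.1, -0.9], "turn": 0, "fingers": 0}, {"delta_pos": [0.8, 0.2, -1.8], "turn": 0, "fingers": 0}, {"delta_pos": [0.8, 0.2, -1.8], "turn": 0, "fingers": 0}]}}

```text
time_s: 22.05
position: [0.5917, -0.204, 0.1624]
tcp_rot: [[0.275, -0.001, 0.961], [-0.961, -0.001, 0.275], [0.0, -1.0, -0.001]]
force: [-4.4, -0.2, 4.4]
opening: 0.275
```

Emit:
{"method": "jog_arm", "body": {"steps": [{"delta_pos": [0, 0, 0], "turn": 0, "fingers": 30}, {"delta_pos": [0, 0, 0], "turn": 0, "fingers": 36}, {"delta_pos": [0, 0, 0.5], "turn": 0, "fingers": 45}, {"delta_pos": [0, 0, 0.5], "turn": 0, "fingers": 52}, {"delta_pos": [0, 0, 0.5], "turn": 0, "fingers": 52}, {"delta_pos": [0, 0, 0.5], "turn": 0, "fingers": 52}]}}

```text
time_s: 22.55
position: [0.5925, -0.2039, 0.1615]
tcp_rot: [[0.275, 0.0, 0.962], [-0.962, -0.0, 0.275], [0.0, -1.0, 0.0]]
force: [0.4, 0.0, -0.7]
opening: 0.503
```

```bash
python3 look.py 19;python3 -c "
from h import *
save(np.load('s19.npy')[140:190,240:290],'z19.png',s=12)"
```

```text
22.55 [ 0.59246992 -0.20393882  0.16151396] [ 2.74763450e-01 -9.61511838e-01  1.80487589e-04] 0.502587610215527 [ 0.37229816  0.00606328 -0.67759124] [0.03208336 0.04130857 0.0336833 ]
```

View pics/z19.png

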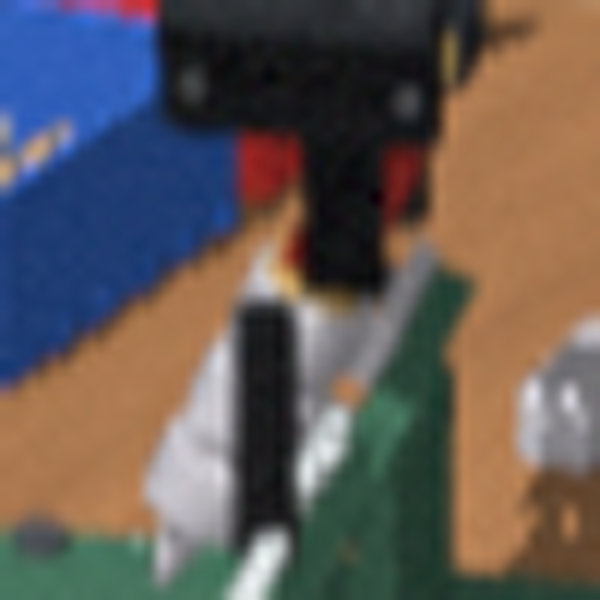

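Released with no force left. Now I'll rise straight up and back off.

Emit:
{"method": "jog_arm", "body": {"steps": [{"delta_pos": [0, 0, 5], "turn": 0, "fingers": 52}, {"delta_pos": [0, 0, 15], "turn": 0, "fingers": 52}, {"delta_pos": [0, 0, 30], "turn": 0, "fingers": 52}, {"delta_pos": [0, 0, 50], "turn": 0, "fingers": 52}, {"delta_pos": [0, 0, 75], "turn": 0, "fingers": 52}, {"delta_pos": [0, 0, 100], "turn": 0, "fingers": 52}, {"delta_pos": [-15, -20, 120], "turn": 0, "fingers": 52}, {"delta_pos": [-40, -45, 130], "turn": 0, "fingers": 52}, {"delta_pos": [-65, -75, 130], "turn": 0, "fingers": 52}, {"delta_pos": [-95, -105, 130], "turn": 0, "fingers": 52}, {"delta_pos": [-120, -130, 130], "turn": 0, "fingers": 52}, {"delta_pos": [-140, -150, 130], "turn": 0, "fingers": 52}, {"delta_pos": [-150, -160, 130], "turn": 0, "fingers": 52}, {"delta_pos": [-150, -160, 130], "turn": 0, "fingers": 52}]}}

```text
time_s: 23.82
position: [0.4401, -0.3665, 0.2927]
tcp_rot: [[0.271, 0.0, 0.963], [-0.963, -0.002, 0.271], [0.002, -1.0, -0.0]]
force: [0.9, 0.3, 0.4]
opening: 0.518
```

```bash
python3 look.py 20;python3 - <<'E'
from h import *
save(np.load('s20.npy')[140:190,240:290],'z20.png',s=12)
save(np.load('s20.npy'),'f20.png',s=1.5)
for n in('side','top'):
  for k in('pin_tip','pin_grip','leaf_post','hinge'):print(n,k,[(np.round(r['position'],4),round(r['confidence'],2)) for r in tip_of(k,n) if abs(r['position'][1]+.2)<.16])
m=np.array([.605,-.1995,.135]);H=Hm(.279);print('expect grip',m+.0275*H[:,2],'tip',m-.11*H[:,2],'post',m[:2]+.08*H[:2,1])
E
```

```text
23.8167 [ 0.44014909 -0.36654868  0.29272943] [ 0.27064371 -0.96267718  0.00215197] 0.5179686242770216 [0.86706953 0.26376036 0.35626004] [ 0.00142007  0.00060332 -0.01872732]
side pin_tip []
side pin_grip [(array([ 0.5971, -0.0866,  0.0153]), 0.74), (array([ 0.5939, -0.1987,  0.158 ]), 0.57)]
side leaf_post [(array([ 0.5808, -0.1225,  0.1357]), 0.64)]
side hinge [(array([ 0.6413, -0.19  ,  0.0596]), 0.62), (array([ 0.6062, -0.2035,  0.1342]), 0.43)]
top pin_tip []
top pin_grip [(array([ 0.5942, -0.0815,  0.0197]), 0.76), (array([ 0.5946, -0.2043,  0.1635]), 0.56)]
top leaf_post [(array([ 0.5837, -0.1245,  0.1383]), 0.53)]
top hinge [(array([ 0.6016, -0.2034,  0.1375]), 0.52)]
expect grip [ 0.59382741 -0.20270063  0.15992346] tip [ 0.64969038 -0.18669746  0.03530614] post [ 0.58296844 -0.12259349]
```

View pics/z20.png

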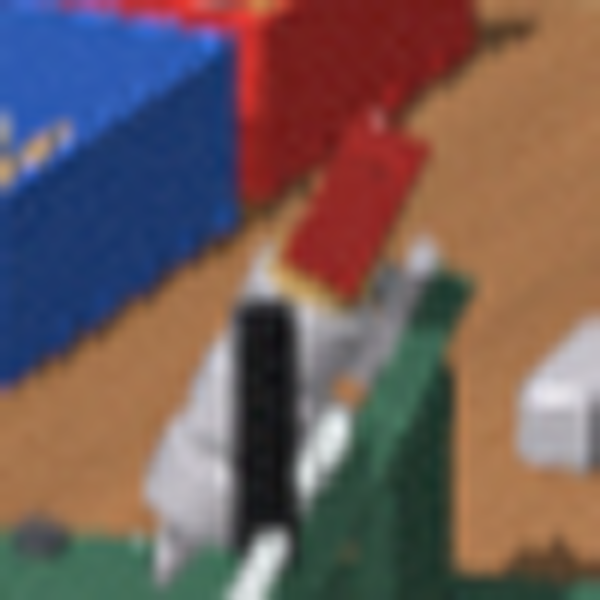

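View pics/t20.png

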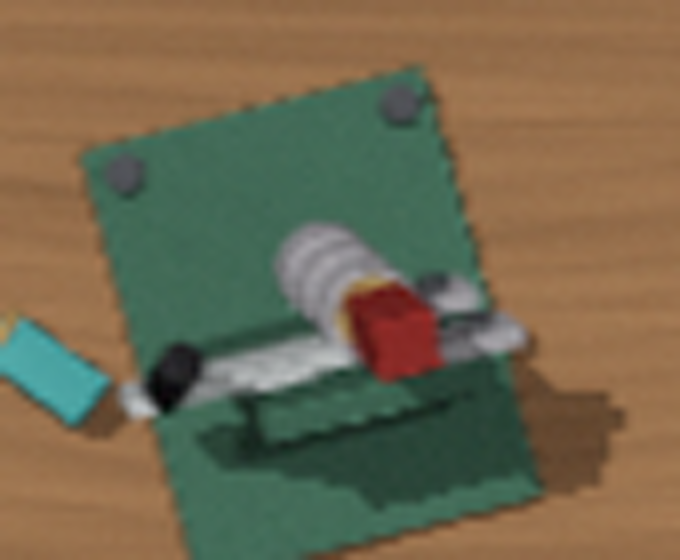

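View pics/f20.png

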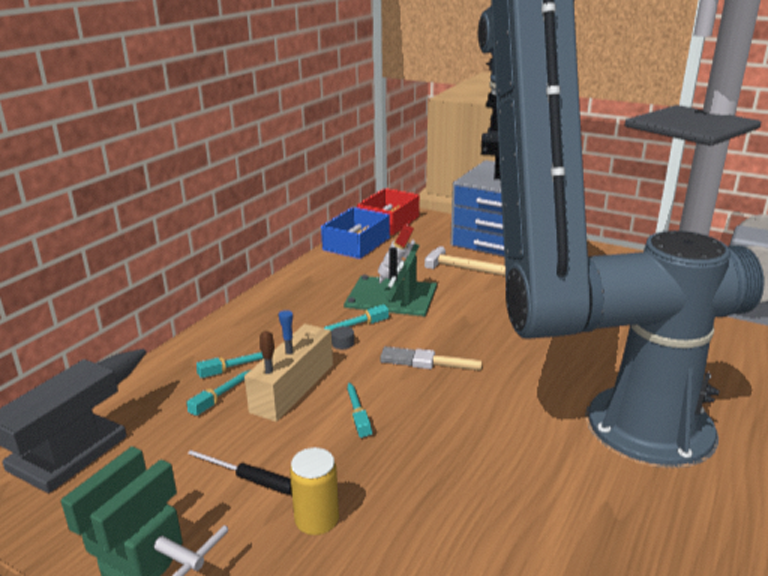

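```bash
python3 -c "
from rig import *
print(hand_in())"
```

```text
the job is handed in; nothing more can be done
None
```

The leaf is home and the red-headed pin is threaded through all three knuckles with its collar on the top knuckle. I handed the job in at about 24 s, with the arm clear of everything.

**How it went:**
- **Leaf:** I pushed the post along -y until it stopped, with the force rising from about 2 N to 11.5 N and no further movement.
- **Tilt:** I gripped the red head and lifted the pin partly out. I then tilted it about 25° in the grip by pulling it against the rim of its rack hole.
- **Insertion:** I guided the pin down by hand, with side forces staying around 1 N. It stopped when the collar touched, adding about 8 N of upward force. I then let go and moved away.

**Last checks:**
- **Pin:** the networks put the head centre at (0.594, -0.199, 0.158) and (0.595, -0.204, 0.164). The seated position I calculated is (0.594, -0.203, 0.160). The side picture shows the collar on the knuckle and the pin sticking out below.
- **Leaf:** the post is within about 2 mm of its home position, and the knuckles are in line.
- **Other things:** the pictures show the punch, scriber, slug, brush, hammer, screwdriver and can where they were.

**Disagreements and surprises:**
- **Fallen look-alikes:** the four turquoise look-alikes were upright in the first picture and lying down in the next. The arm had not been near them.
- **Pin tip not seen:** the networks could not find the pin tip in the last pictures, so I judged the depth from the collar and the head.
- **Camera mismatch:** the two cameras disagreed by about 3 mm on where the mouth of the hinge is, which the entry clearance absorbed.

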